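# Unlock the bayonet filter insert and show its end face to the inspection camera

## Task

Take the filter insert out of its housing: turn its blue bar handle anticlockwise (seen from above) to the stop, where the bar lines up with the green marks, and lift it straight out. Then present its filter end to the inspection camera: end face centred on the lens and square to it, 60 mm in front of the glass, the distance shown by the red ball on the focus pointer. Do not touch the camera or shift the other loose things, and finish while still holding the insert there steadily.

Things in the scene. Friction and masses are not known exactly. Their poses are not given: they have to be found in the camera images.
- filter_insert: bayonet filter insert, 80 mm long, about 0.12 kg. Origin: centre of its lower end face (the filter end, shown to the camera); z runs along it from that face to the handle. Copper and steel stem, 29 mm diameter, z = 0 to 50 mm; lugs at +x and -x. Seated, its origin is 20 mm above the desk. Starts locked, its x axis 0.75 to 1.15 rad clockwise (from above) of the housing's x axis
- handle (a point): middle of the insert's blue bar handle, on its axis, 65 mm from the end face; axes as the insert's. Bar 44 mm long (x), 13 mm thick (y), 30 mm high (z), white line along its top; seated it spans 70 to 100 mm above the desk, 2 mm above the housing's rim. Looks the same after a half turn
- filter_housing: fixed aluminium filter housing: cup of 62 mm diameter, rim 68 mm above the desk, on a dark round flange of 90 mm; two brass ports along its y axis reach 54 mm out, 20 to 40 mm above the desk. Origin: on its axis at the desk, z up. At its +x and -x the lip has slots, with green marks on rim and flange
- lip (a point): on the housing's axis, 66 mm up, top of the lip (6 mm thick, bore 33 mm, slots 15 mm wide) that keeps the insert's lugs (to 22 mm from its axis, 10 mm wide, 32 to 38 mm above its end face). Turned anticlockwise, the lugs meet stops when the bar lies along the housing's x (within 0.05 rad); only there it lifts, straight up, stem clear after 50 mm. 2 mm of vertical play when locked
- camera_stand: fixed stand of the inspection camera: grey base plate 110 x 90 x 10 mm with two upright cheeks 86 mm high. Origin: centre of the base's underside, z up; the camera looks towards the stand's -x side.
- camera_head: inspection camera head, dark cylinder of 52 mm diameter, 76 mm long, fixed in the stand; white light ring round the lens. Origin: centre of the lens glass, 100 mm above the desk; z is the viewing direction, up and towards the robot's side, 35 degrees off vertical. A thin wire at its +y, 40 mm from the viewing axis, ends in a 7 mm red ball 60 mm in front of the glass (focus pointer)
- focus (a point): the focus point, in the air on the viewing axis, 60 mm in front of the lens glass (about 149 mm above the desk), where the centre of the insert's end face belongs; axes as the camera head's
- funnel: loose green funnel standing mouth down, 69 mm diameter, 66 mm high, a bystander; origin centre of underside
- stone: loose grey-brown square porous stone, 60 x 60 x 10 mm, a bystander; origin centre of underside
Things that resemble listed ones, but are neither listed nor needed, are in the scene too. What is meant by the filter_insert is not pink, and is the smaller of those in its own colour.

How it is judged:
By the outcome, as a careful person would: the job done as asked, in the order asked, and still so for the second after the job is handed in, while the arm keeps its last pose, push and grip.
It also fails if it takes over 45 s, if anything falls off the work surface, if the arm or the gripper's body presses on something with over 40 N, if the wrist force passes 120 N, or if a joint passes its speed limit or range.

## Robot

A 7-joint arm with a two-finger parallel gripper is mounted at the origin on a cart in front of the work surface, level with it; the furniture and walls round the work are solid. World frame = base frame: x ahead of the robot, y to its left, z up, the work surface at z = 0. Lengths are in m, angles in rad, forces in N, time in s.
With the tool pointing down it reaches from about 0.4 to 0.875 m from the base axis. Payload 6.5 kg.
Tool frame: the origin (TCP) lies at the very end of the fingers, on their centre line; the grasp point (between the pads) lies robot.grip_point_offset behind it (robot.grip_point_offset is the distance from the TCP to the grasp point, in m); y points along the fingers, x is the direction in which the jaws open and shut, and the axes are right-handed (so a half turn about y gives the same grasp; the last joint's range is limited). The gripper opens to 88 mm and grips with 3 to 60 N. Pads are 18 mm wide; open, the fingers measure 123 mm over their backs; the gripper's body (75 mm by 187 mm) begins 45 mm behind the grasp point.
Start: joints at [-1.315, 0.536, -0.004, 1.538, 0.003, 1.067, -0.071], TCP at [0.206, 0.617, 0.239] pointing down, gripper open.
Joint ranges: [-2.7, 2.7], [-0.37, 2.16], [-1.27, 1.26], [0.24, 2.4], [-1.31, 4.45], [0.19, 1.91], [-2.76, 2.76]. Speed limits (rad/s): [2.39, 2.39, 3.14, 3.14, 3.14, 3.14, 3.14].

## Interface

Orientations are given as a rotation vector (axis times angle).
In Python, from plant import sensors, viewer, robot gives the robot as it stands. The module is installed in compiled form; this text tells all that it offers.
- The arm moves only by the tool carry_out, never from a script. Its argument "rows" is a list of rows, each a list of 3 entries, a list of its own where there are three numbers: the closure, from -1 (fully open) to 1 (shut), so that 0 is half open, then the shift along the tool's x, y, z in cm, then the turn about the tool's y in rad. In form: [[claw, [x, y, z], yaw], ...]. A call has 1 to 10 rows; each row is the pose to reach, as a shift and turn from the pose measured when the call began, along the tool's axes at that moment; what a row does not reach only later rows make up. A row lasts 1/12 s, in which the tool goes at most 41.7 mm and 7.16 degrees, less where a joint would pass 70% of its speed; a pose out of reach is approached as far as the arm can. A call with a gripper value outside its range is refused whole. The fingers move at their own pace and stop on an object; "newtons" is the grip in N (left out, the last holds). Time passes only in rows, so rows that repeat a pose let the fingers close. It gives the time, the measured TCP pose, the force and the opening at its end, in the units of the state.
- sensors.get_state(): the state, without advancing time (a new reading comes with each control period).
- viewer.grab_frame(name): name is "scene" or "top" or "wrist"; returns the picture (480x640x3 uint8, red, green, blue); there is no depth.
- viewer.camera_info(name): a dict with "vertical_fov" (degrees; the focal length in pixels is half the picture's height over the tangent of half this angle, whatever the lens; pixels are square), "cx", "cy" (the principal point, pixels), "eye" and "attitude" of the camera in the world; the wrist camera has in their place "tool_from_camera" (4x4, takes a point from camera to tool coordinates, whose origin is the TCP and whose axes are the tool frame's). Camera axes: x right, y up, looking along -z (the intrinsics and any distortion apply to the point x, -y, -z); pixel columns grow to the right and rows downward; lengths in m; the calibration is good to about 2 mm. The wrist camera is an equidistant fisheye: a pixel r from the principal point sees the ray r / f radians off the axis. A picture is of the moment at which its call begins: read the wrist's pose just before it. camera_info takes no time and is no camera call.
- robot.sign_off(): hands the job in, once; it reports no verdict.
The state is a dict: "t": time; "qpos": joint angles; "joint_vel": joint speeds; "tau": joint torques, N m; "tool_pos": TCP position; "orientation": TCP orientation; "ft_force": force on the tool from outside, world axes, zero at the start; "ft_torque": the same for the moment, N m; "grip_width": finger opening in m.
Only numpy, scipy, OpenCV 4.12 (cv2) and the standard library are available. Lean on these libraries where they do the work, as an engineer would, in place of code of your own. Each camera call takes 0.05 s, during which the arm holds its last target.

## Working session

There is one attempt and no reset: what is moved stays moved. The work goes in short steps, Python scripts to look and compute and a tool call to move; the robot and the scene stay as the last step left them, time stands still between calls to the robot, and variables do not carry over. Pictures are saved under pics/ and viewed, and the job is handed in when it is done.

Besides the shell and the picture viewer there is one more tool, called after ">>>" as name([rows], argument=value, ...), one row to a line, values as JSON. carry_out: Moves the arm, as the interface text tells. Its arguments: {"type":"object","properties":{"rows":{"type":"array"},"newtons":{"type":"number"}},"required":["rows"]}

```bash
mkdir -p pics
python3 - <<'E'
from plant import sensors, viewer, robot
import cv2
print(sensors.get_state()); print(robot.grip_point_offset)
for n in ("scene","top","wrist"):
    print(n,viewer.camera_info(n))
    cv2.imwrite(f"pics/{n}0.png",viewer.grab_frame(n)[:,:,::-1])
E
```

```text
{'t': 0.0, 'qpos': array([-1.31522557,  0.5371647 , -0.0043916 ,  1.53884471,  0.002622  ,
        1.06728105, -0.07118198]), 'joint_vel': array([ 0.00023826, -0.00063601, -0.00087036, -0.0019684 ,  0.00116706,
       -0.0003912 ,  0.00075031]), 'tau': array([-6.56657244e-05, -5.70969701e+01,  9.90227535e-01, -2.51611304e+01,
       -5.64328430e-02,  1.77967903e-02,  1.55495777e-04]), 'tool_pos': array([0.20542024, 0.61605725, 0.23785155]), 'orientation': array([-1.34554213, -0.96813179,  0.9702345 ]), 'ft_force': array([ 0.05528086, -0.24091762,  0.00782949]), 'ft_torque': array([-0.02167409,  0.01797623, -0.02193702]), 'grip_width': 0.08825387815618632}
0.0187
scene {'vertical_fov': 55.06500276654475, 'cx': 316.4121779181474, 'cy': 244.24445517126802, 'eye': array([ 0.01271058, -0.23982557,  0.72159873]), 'attitude': array([ 0.77585213, -0.34206473, -0.76906828])}
top {'vertical_fov': 45.03191819356008, 'cx': 315.1642992473393, 'cy': 236.70862289238968, 'eye': array([0.38350117, 0.24485931, 0.9642953 ]), 'attitude': array([ 0.07454432, -0.14175064, -1.53777243])}
wrist {'vertical_fov': 65.70646984690485, 'cx': 317.8641322976742, 'cy': 237.8353861309193, 'tool_from_camera': array([[ 9.99999883e-01,  3.55568991e-05,  4.81787396e-04,
        -5.50958024e-04],
       [ 4.49179104e-04,  2.98659406e-01, -9.54359658e-01,
        -1.45960929e-01],
       [-1.77824408e-04,  9.54359763e-01,  2.98659356e-01,
         7.60480609e-02],
       [ 0.00000000e+00,  0.00000000e+00,  0.00000000e+00,
         1.00000000e+00]])}
```

View pics/scene0.png

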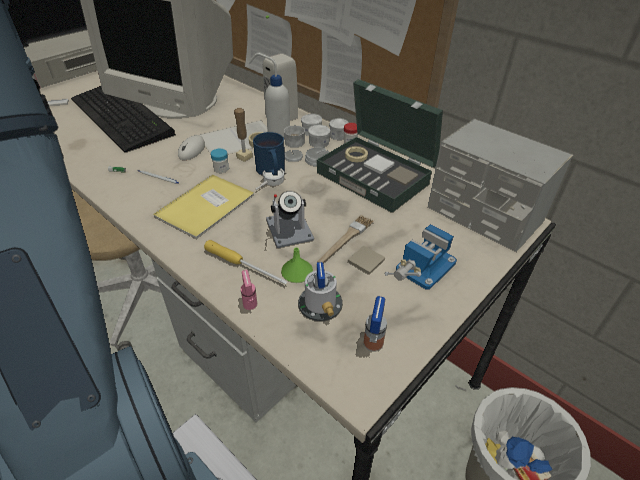

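View pics/top0.png

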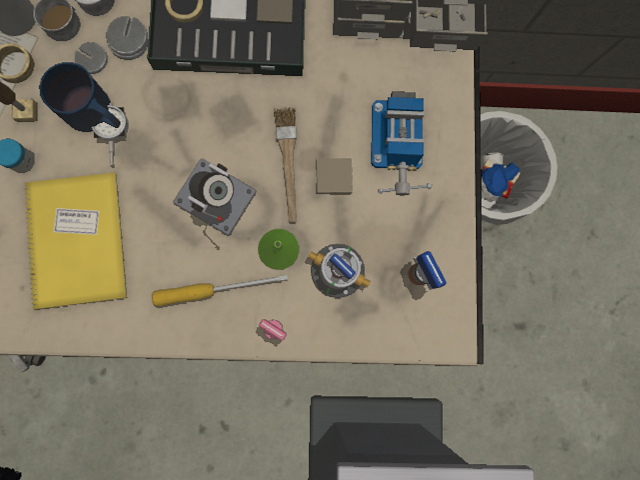

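View pics/wrist0.png

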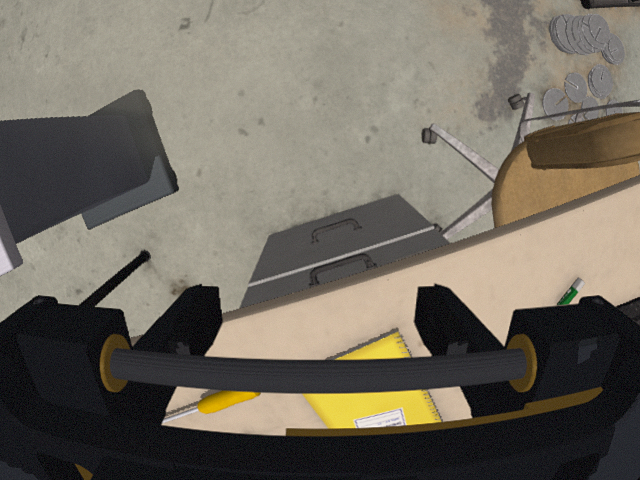

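Run:
```python
import cv2
t=cv2.imread("pics/top0.png")
a=cv2.resize(t[225:315,290:390],None,fx=6,fy=6,interpolation=cv2.INTER_CUBIC)
b=cv2.resize(t[145:255,160:270],None,fx=5.4,fy=5.4,interpolation=cv2.INTER_CUBIC)
cv2.imwrite("pics/c1.png",a);cv2.imwrite("pics/c2.png",b)
s=cv2.imread("pics/scene0.png")
cv2.imwrite("pics/c3.png",cv2.resize(s[180:330,240:400],None,fx=4,fy=4,interpolation=cv2.INTER_CUBIC))
```

```text
(no output)
```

View pics/c1.png

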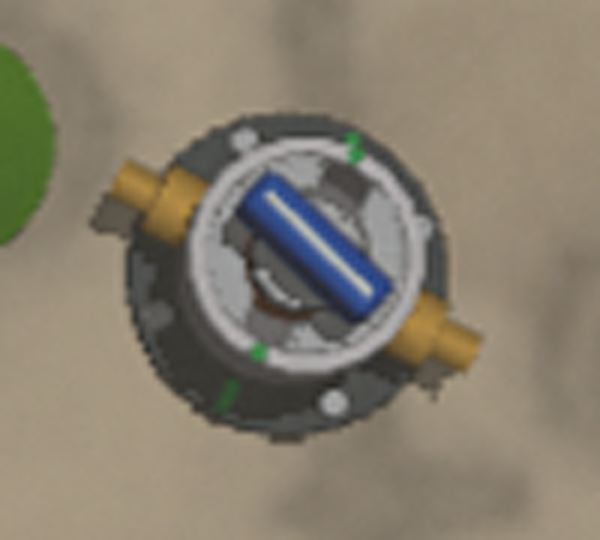

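View pics/c2.png

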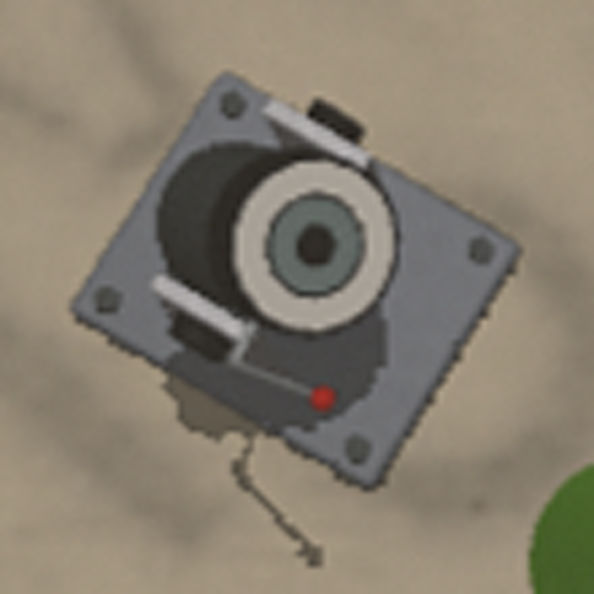

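View pics/c3.png

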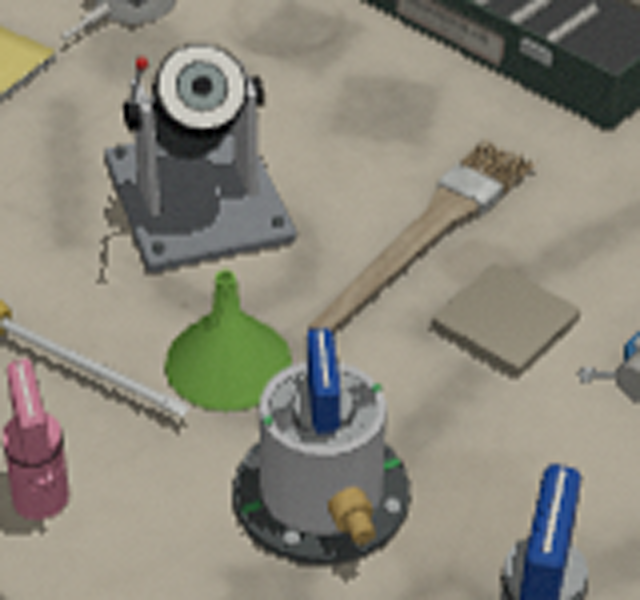

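```bash
cat > h.py <<'E'
import numpy as np, cv2
from scipy.spatial.transform import Rotation as R
from scipy.optimize import least_squares
from plant import sensors, viewer, robot
INFO={n:viewer.camera_info(n) for n in("scene","top","wrist")}
def campose(n,st=None):
    i=INFO[n]
    if n!="wrist": return R.from_rotvec(i["attitude"]).as_matrix(), np.array(i["eye"])
    st=st or sensors.get_state()
    T=np.eye(4);T[:3,:3]=R.from_rotvec(st["orientation"]).as_matrix();T[:3,3]=st["tool_pos"]
    T=T@i["tool_from_camera"]; return T[:3,:3],T[:3,3]
def proj(n,P,st=None):
    Rm,e=campose(n,st); P=np.atleast_2d(P); c=(P-e)@Rm; i=INFO[n]
    f=240/np.tan(np.radians(i["vertical_fov"]/2)); X,Y,Z=c[:,0],-c[:,1],-c[:,2]
    if n=="wrist":
        r=np.hypot(X,Y);th=np.arctan2(r,Z);s=np.where(r>1e-9,th/np.maximum(r,1e-9),1/Z)
    else: s=1/Z
    return np.c_[i["cx"]+f*X*s,i["cy"]+f*Y*s]
def onplane(n,px,z,st=None):
    Rm,e=campose(n,st); i=INFO[n]; px=np.atleast_2d(px)
    f=240/np.tan(np.radians(i["vertical_fov"]/2)); d=(px-[i["cx"],i["cy"]])/f
    if n=="wrist":
        th=np.hypot(*d.T)[:,None]; v=np.c_[d/np.maximum(th,1e-9)*np.sin(th),np.cos(th)]
    else: v=np.c_[d,np.ones(len(d))]
    v=v*[1,-1,-1]@Rm.T
    return e+v*((z-e[2])/v[:,2])[:,None]
E
python3 - <<'E'
from h import *
c1=lambda p:np.array(p)/6+[290,225]; c2=lambda p:np.array(p)/5.4+[160,145]; c3=lambda p:np.array(p)/4+[240,180]
m=onplane("top",c1([[355,152],[260,353]]),.068); print("rim marks",m,m.mean(0),np.degrees(np.arctan2(*(m[0]-m[1])[1::-1])))
b=onplane("top",c1([[268,190],[370,294]]),.1); print("bar",b,b.mean(0),np.degrees(np.arctan2(*(b[0]-b[1])[1::-1])))
ms=onplane("scene",c3([[376,388],[268,422]]),.068);print("scene marks",ms,ms.mean(0))
bs=onplane("scene",c3([[319,332],[325,394]]),.1);print("scene bar",bs,bs.mean(0),np.degrees(np.arctan2(*(bs[0]-bs[1])[1::-1])))
p=onplane("top",c1([[130,185],[465,345]]),.03);print(p,p.mean(0))
def pts(q):
    x,y,a,dx=q; ex=np.array([np.cos(a),np.sin(a),0]);ey=np.array([-np.sin(a),np.cos(a),0]);o=np.array([x,y,0])
    # x,y = lens centre; base centre dx along ex
    cor=[o+ex*(dx+sx*.055)+ey*sy*.045+[0,0,.01] for sx,sy in((1,1),(1,-1),(-1,-1),(-1,1))]
    lens=o+[0,0,.1]; zz=-ex*np.sin(np.radians(35))+[0,0,np.cos(np.radians(35))]
    return np.array(cor+[lens,lens+zz*.06+ey*.04])
# top: which corner: ex ~ image up-left
obs=c2([[75,308],[228,72],[520,248],[372,488],[316,245],[322,398]])
obss=c3([[104,150],[np.nan]*2,[296,238],[152,272],[202,87],[141,64]])
def res(q):
    P=pts(q); r=np.r_[(proj("top",P)-obs).ravel(),(proj("scene",P)-obss).ravel()]; return r[~np.isnan(r)]
s=least_squares(res,[.45,.35,1.0,0]);print(s.x,np.round(s.fun,1))
print(proj("top",pts(s.x)),obs)
P=pts(s.x);print("lens,ball",P[4:])
E
```

```text
rim marks [[0.48915277 0.15418964 0.068     ]
 [0.43614201 0.17780921 0.068     ]] [0.46264739 0.16599943 0.068     ] -24.015928789980013
bar [[0.47509473 0.1791191  0.1       ]
 [0.44979347 0.15299071 0.1       ]] [0.4624441 0.1660549 0.1      ] 45.92138658273744
scene marks [[0.48734796 0.15252945 0.068     ]
 [0.4353387  0.17530559 0.068     ]] [0.46134333 0.16391752 0.068     ]
scene bar [[0.47286692 0.1773031  0.1       ]
 [0.44514686 0.14790748 0.1       ]] [0.45900689 0.16260529 0.1       ] 46.68035699036235
[[0.48268724 0.2112293  0.03      ]
 [0.44216771 0.11956523 0.03      ]] [0.46242748 0.16539726 0.03      ]
[0.5702307  0.35730998 1.06311526 0.01785322] [-0.6  0.6  0.1 -0.7  2.1 -0.1  1.   1.   0.2  0.1  0.6  0.2 -0.6 -1.1
  0.3 -1.8 -1.5 -2.3 -0.6 -0.8 -0.3 -0.9]
[[173.29443961 202.60502202]
 [202.36610385 157.63216385]
 [258.35272382 190.80974372]
 [229.91562709 236.38501047]
 [218.6932792  190.4486532 ]
 [220.24533377 218.90107875]] [[173.88888889 202.03703704]
 [202.22222222 158.33333333]
 [256.2962963  190.92592593]
 [228.88888889 235.37037037]
 [218.51851852 190.37037037]
 [219.62962963 218.7037037 ]]
lens,ball [[0.5702307  0.35730998 0.1       ]
 [0.51854501 0.34668205 0.14914912]]
```

Run:
```python
from h import *
s=sensors.get_state();M=R.from_rotvec(s["orientation"]).as_matrix();print(M.round(3))
for q7 in ():pass
# target: grasp point above handle, TCP = z 0.20
for P in ([.462,.165,.235],):
    print((M.T@(np.array(P)-s["tool_pos"])*100).round(2))
```

```text
[[ 0.316 -0.    -0.949]
 [ 0.949 -0.001  0.316]
 [-0.001 -1.    -0.   ]]
[-34.69   0.35 -38.61]
```

>>> carry_out([
  [-1,[-34.7,0.3,-38.6],2.02],
  [-1,[-34.7,0.3,-38.6],2.02],
  [-1,[-34.7,0.3,-38.6],2.02],
  [-1,[-34.7,0.3,-38.6],2.02],
  [-1,[-34.7,0.3,-38.6],2.02],
  [-1,[-34.7,0.3,-38.6],2.02],
  [-1,[-34.7,0.3,-38.6],2.02],
  [-1,[-34.7,0.3,-38.6],2.02],
  [-1,[-34.7,0.3,-38.6],2.02],
  [-1,[-34.7,0.3,-38.6],2.02],
])

```text
t: 0.98
tool_pos: [0.4117, 0.2524, 0.2362]
orientation: [-1.571, 0.005, -0.006]
ft_force: [0.9, 0.2, -0.1]
grip_width: 0.088
```

```bash
cat >> h.py <<'E'
def shift(P,heading=None):
    """tool-axes shift (cm) and yaw to TCP P with jaw (tool x) heading deg"""
    s=sensors.get_state();M=R.from_rotvec(s["orientation"]).as_matrix()
    sh=(M.T@(np.array(P)-s["tool_pos"])*100).round(2); y=None
    if heading is not None:
        h=np.degrees(np.arctan2(M[1,0],M[0,0])); y=-np.radians((heading-h+180)%360-180)
    return sh,y
def tell():
    s=sensors.get_state();M=R.from_rotvec(s["orientation"]).as_matrix()
    print("t",s["t"].__round__(2),"pos",s["tool_pos"].round(4),"x head",np.degrees(np.arctan2(M[1,0],M[0,0])).round(1),"y axis",M[:,1].round(3),"F",s["ft_force"].round(1),"T",s["ft_torque"].round(2),"w",round(s["grip_width"],4)); print("q",s["qpos"].round(3))
E
python3 - <<'E'
from h import *
tell();print(shift([.462,.165,.235],-44))
E
```

```text
t 0.98 pos [0.4117 0.2524 0.2362] x head -0.4 y axis [ 0.    -0.001 -1.   ] F [ 0.9  0.2 -0.1] T [-0.08  0.04  0.01] w 0.088
q [-0.965  0.262  0.38   1.989 -0.121  0.912 -0.529]
(array([ 5.09,  0.13, -8.7 ]), np.float64(0.7610529604832255))
```

>>> carry_out([
  [-1,[5.1,0.1,-8.7],0.76],
  [-1,[5.1,0.1,-8.7],0.76],
  [-1,[5.1,0.1,-8.7],0.76],
  [-1,[5.1,0.1,-8.7],0.76],
  [-1,[5.1,0.1,-8.7],0.76],
  [-1,[5.1,0.1,-8.7],0.76],
  [-1,[5.1,0.1,-8.7],0.76],
  [-1,[5.1,0.1,-8.7],0.76],
])

```text
t: 1.65
tool_pos: [0.4619, 0.1651, 0.2352]
orientation: [-1.488, 0.597, -0.598]
ft_force: [-0.3, -0.0, 1.0]
grip_width: 0.0878
```

Run:
```python
from h import *
tell(); im=viewer.grab_frame("wrist")[:,:,::-1]; cv2.imwrite("pics/w1.png",im)
print(proj("wrist",[[.462,.165,.1],[.462,.165,.068],[.462,.165,0]]))
```

```text
t 1.65 pos [0.4619 0.1651 0.2352] x head -43.8 y axis [-0.    -0.001 -1.   ] F [-0.3 -0.   1. ] T [-0.08  0.08  0.02] w 0.0878
q [-0.913  0.298  0.575  1.98  -0.201  0.919 -0.999]
[[316.11497935 224.85700552]
 [316.23471004 215.08196234]
 [316.42731573 199.50590532]]
```

View pics/w1.png

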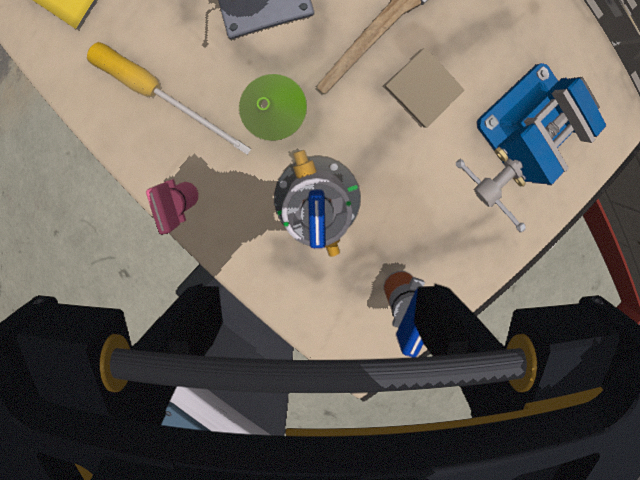

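Run:
```python
import cv2
t=cv2.imread("pics/w1.png")
cv2.imwrite("pics/w1c.png",cv2.resize(t[145:265,265:370],None,fx=5,fy=5,interpolation=cv2.INTER_CUBIC))
```

```text
(no output)
```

View pics/w1c.png

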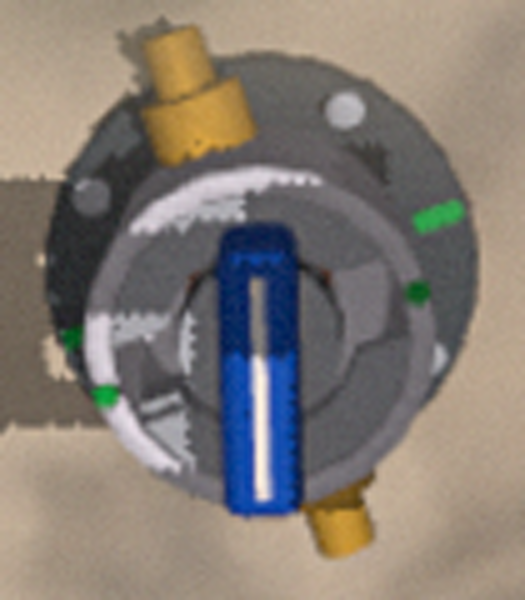

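Run:
```python
from h import *
m=onplane("wrist",[[348.6,203.4],[286,224]],.068);print(m.mean(0),np.degrees(np.arctan2(*(m[0]-m[1])[1::-1])))
b=onplane("wrist",[[316.6,200.6],[317.4,245]],.1);print(b.mean(0),np.linalg.norm(b[0]-b[1]),np.degrees(np.arctan2(*(b[0]-b[1])[1::-1])))
print("decoy",onplane("top",[425,270],.11),onplane("scene",[378,300],.11), onplane("scene",[375,345],0.0))
print(shift([.462,.165,.073],-43.8))
```

```text
[0.46336721 0.16538195 0.068     ] -25.028265073990486
[0.46345856 0.16551292 0.1       ] 0.03607262128513357 47.234199261728705
decoy [[0.45832611 0.04436775 0.11      ]] [[0.46826628 0.03567626 0.11      ]] [[0.45881966 0.02227976 0.        ]]
(array([1.000e-02, 1.622e+01, 1.000e-02]), np.float64(0.0014679379317436288))
```

Run:
```python
from h import *
for z in (.09,.1,.11,.12,.13,.14): print(z,onplane("top",[431,270],z)[0,:2],onplane("scene",[379,301],z)[0,:2])
```

```text
0.09 [0.46036112 0.03042331] [0.48253136 0.04196136]
0.1 [0.45948201 0.03287598] [0.47509276 0.03749987]
0.11 [0.4586029  0.03532866] [0.46765416 0.03303839]
0.12 [0.45772379 0.03778133] [0.46021557 0.0285769 ]
0.13 [0.45684469 0.040234  ] [0.45277697 0.02411541]
0.14 [0.45596558 0.04268667] [0.44533838 0.01965392]
```

>>> carry_out([
  [-1,[0.1,4,0],0],
  [-1,[0.1,8,0],0],
  [-1,[0.1,12,0],0],
  [-1,[0.1,14,0],0],
  [-1,[0.1,15.5,0],0],
  [-1,[0.1,16.2,0],0],
  [-1,[0.1,16.2,0],0],
  [-1,[0.1,16.2,0],0],
])

```text
t: 2.37
tool_pos: [0.463, 0.1644, 0.0736]
orientation: [-1.488, 0.595, -0.596]
ft_force: [-0.0, -0.5, 0.2]
grip_width: 0.0879
```

>>> carry_out([
  [1,[0,0,0],0],
  [1,[0,0,0],0],
  [1,[0,0,0],0],
  [1,[0,0,0],0],
  [1,[0,0,0],0],
  [1,[0,0,0],0],
  [1,[0,0,0],0],
  [1,[0,0,0],0],
], newtons=20)

```text
t: 3.03
tool_pos: [0.4629, 0.1644, 0.0736]
orientation: [-1.488, 0.595, -0.596]
ft_force: [0.3, 0.2, 0.0]
grip_width: 0.037
```

Run:
```python
from h import *
tell(); cv2.imwrite("pics/w2.png",viewer.grab_frame("wrist")[:,:,::-1])
```

```text
t 3.03 pos [0.4629 0.1644 0.0736] x head -43.6 y axis [ 0. -0. -1.] F [0.3 0.2 0. ] T [-0.07  0.13 -0.  ] w 0.037
q [-0.765  0.573  0.419  2.079 -0.419  0.571 -0.809]
```

View pics/w2.png

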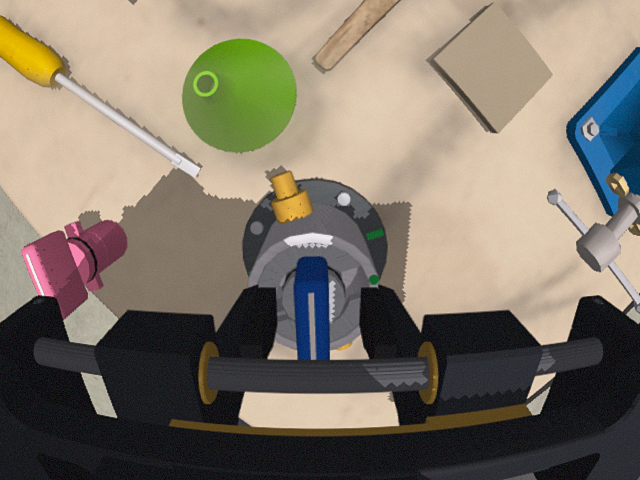

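>>> carry_out([
  [1,[0,0,0],0],
  [1,[0,0,0],0],
  [1,[0,0,0],0],
  [1,[0,0,0],0],
  [1,[0,0,0],0],
  [1,[0,0,0],0],
])

```text
t: 3.58
tool_pos: [0.4628, 0.1643, 0.0735]
orientation: [-1.488, 0.596, -0.596]
ft_force: [-0.3, -0.3, -1.5]
grip_width: 0.0127
```

Run:
```python
from h import *
tell()
```

```text
t 3.58 pos [0.4628 0.1643 0.0735] x head -43.6 y axis [-0.    -0.001 -1.   ] F [-0.3 -0.3 -1.5] T [-0.09  0.13 -0.06] w 0.0127
q [-0.765  0.573  0.419  2.079 -0.419  0.571 -0.809]
```

>>> carry_out([
  [1,[0,0,0],-0.06],
  [1,[0,0,0],-0.12],
  [1,[0,0,0],-0.18],
  [1,[0,0,0],-0.18],
])

```text
t: 3.92
tool_pos: [0.4628, 0.1642, 0.0735]
orientation: [-1.523, 0.454, -0.454]
ft_force: [0.0, -0.0, -1.6]
grip_width: 0.0128
```

Run:
```python
from h import *
tell()
cv2.imwrite("pics/w3.png",viewer.grab_frame("wrist")[150:400,200:440,::-1].repeat(2,0).repeat(2,1))
```

```text
t 3.92 pos [0.4628 0.1642 0.0735] x head -33.2 y axis [-0.    -0.001 -1.   ] F [ 0.  -0.  -1.6] T [-0.03  0.14  0.03] w 0.0128
q [-0.728  0.564  0.371  2.077 -0.371  0.564 -0.672]
```

View pics/w3.png

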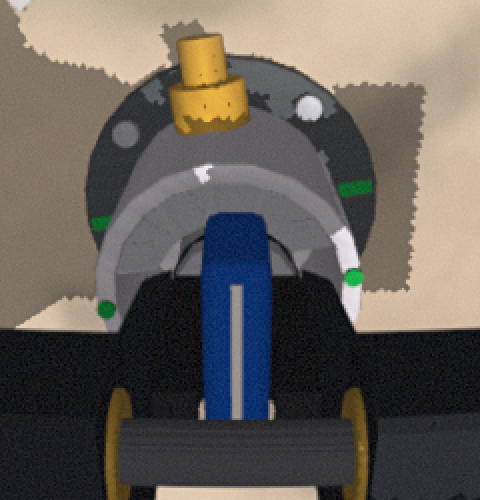

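>>> carry_out([
  [1,[0,0,0],-0.08],
  [1,[0,0,0],-0.16],
  [1,[0,0,0],-0.24],
  [1,[0,0,0],-0.32],
  [1,[0,0,0],-0.4],
  [1,[0,0,0],-0.48],
  [1,[0,0,0],-0.56],
  [1,[0,0,0],-0.64],
  [1,[0,0,0],-0.72],
  [1,[0,0,0],-0.72],
])

```text
t: 4.8
tool_pos: [0.4628, 0.1641, 0.0735]
orientation: [-1.568, -0.108, 0.108]
ft_force: [0.6, -0.4, -0.5]
grip_width: 0.0125
```

Run:
```python
from h import *
tell()
```

```text
t 4.8 pos [0.4628 0.1641 0.0735] x head 7.9 y axis [-0. -0. -1.] F [ 0.6 -0.4 -0.5] T [-0.1  -0.04 -0.02] w 0.0125
q [-0.578  0.541  0.182  2.068 -0.18   0.547 -0.131]
```

>>> carry_out([
  [1,[0,0,0],-0.08],
  [1,[0,0,0],-0.16],
  [1,[0,0,0],-0.24],
  [1,[0,0,0],-0.32],
  [1,[0,0,0],-0.4],
  [1,[0,0,0],-0.48],
  [1,[0,0,0],-0.56],
  [1,[0,0,0],-0.64],
  [1,[0,0,0],-0.72],
  [1,[0,0,0],-0.78],
])

```text
t: 5.63
tool_pos: [0.4629, 0.1642, 0.0734]
orientation: [-1.45, -0.716, 0.716]
ft_force: [0.6, 0.9, -1.8]
grip_width: 0.0129
```

Run:
```python
from h import *
tell()
cv2.imwrite("pics/w4.png",viewer.grab_frame("wrist")[150:400,200:440,::-1].repeat(2,0).repeat(2,1))
```

```text
t 5.63 pos [0.4629 0.1642 0.0734] x head 52.6 y axis [-0. -0. -1.] F [ 0.6  0.9 -1.8] T [ 0.13 -0.03 -0.02] w 0.0129
q [-0.414  0.535 -0.023  2.058  0.023  0.549  0.464]
```

View pics/w4.png

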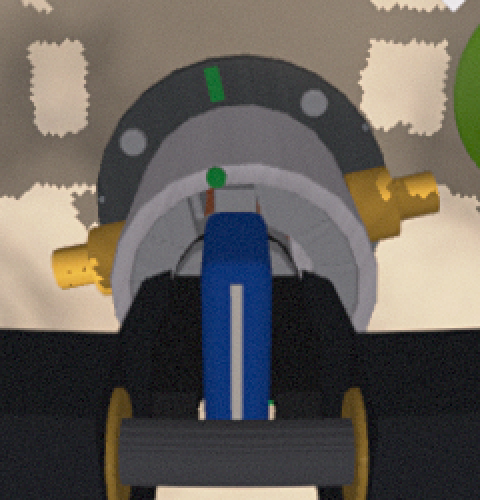

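>>> carry_out([
  [1,[0,0,0],-0.06],
  [1,[0,0,0],-0.12],
  [1,[0,0,0],-0.17],
  [1,[0,0,0],-0.2],
  [1,[0,0,0],-0.2],
])

```text
t: 6.1
tool_pos: [0.4632, 0.1654, 0.0735]
orientation: [-1.389, -0.871, 0.869]
ft_force: [1.2, 3.6, -3.5]
grip_width: 0.0126
```

Run:
```python
from h import *
tell()
```

```text
t 6.1 pos [0.4632 0.1654 0.0735] x head 64.1 y axis [ 0.001  0.001 -1.   ] F [ 1.2  3.6 -3.5] T [ 0.89 -0.26 -0.05] w 0.0126
q [-0.372  0.536 -0.077  2.055  0.073  0.551  0.618]
```

>>> carry_out([
  [1,[0,0,0],-0.03],
  [1,[0,0,0],-0.06],
  [1,[0,0,0],-0.06],
])

```text
t: 6.35
tool_pos: [0.4635, 0.1664, 0.0736]
orientation: [-1.367, -0.919, 0.914]
ft_force: [0.6, 5.2, -2.8]
grip_width: 0.0129
```

Run:
```python
from h import *
tell()
cv2.imwrite("pics/w5.png",viewer.grab_frame("wrist")[150:400,200:440,::-1].repeat(2,0).repeat(2,1))
```

```text
t 6.35 pos [0.4635 0.1664 0.0736] x head 67.6 y axis [ 0.001  0.003 -1.   ] F [ 0.6  5.2 -2.8] T [ 1.28 -0.22 -0.14] w 0.0129
q [-0.359  0.537 -0.094  2.054  0.088  0.552  0.666]
```

View pics/w5.png

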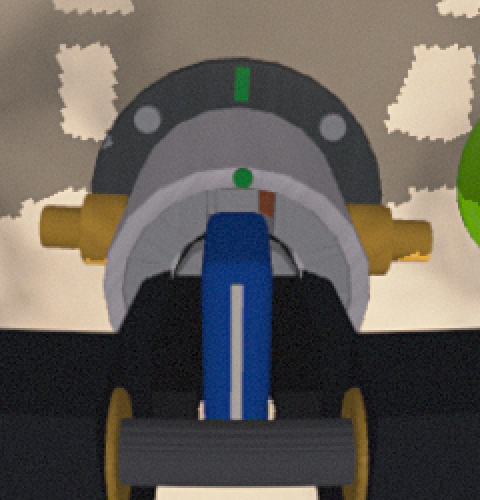

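Run:
```python
from h import *
print(shift([.463,.1655,.0735],66)); print(shift([.463,.1655,.0785],66))
```

```text
(array([-0.1 ,  0.01,  0.01]), np.float64(0.027043620147087607))
(array([-0.1 , -0.49,  0.01]), np.float64(0.027043620147087607))
```

>>> carry_out([
  [1,[-0.1,0,0],0.03],
  [1,[-0.1,0,0],0.03],
  [1,[-0.1,-0.2,0],0.03],
  [1,[-0.1,-0.4,0],0.03],
  [1,[-0.1,-0.6,0],0.03],
  [1,[-0.1,-0.6,0],0.03],
])

```text
t: 6.9
tool_pos: [0.4634, 0.1656, 0.0801]
orientation: [-1.378, -0.896, 0.89]
ft_force: [1.5, 4.3, -0.4]
grip_width: 0.0128
```

Run:
```python
from h import *
tell()
```

```text
t 6.9 pos [0.4634 0.1656 0.0801] x head 65.8 y axis [ 0.002  0.003 -1.   ] F [ 1.5  4.3 -0.4] T [ 0.87 -0.19 -0.13] w 0.0128
q [-0.363  0.524 -0.087  2.054  0.078  0.564  0.645]
```

>>> carry_out([
  [1,[0,-0.3,0],0],
  [1,[0,-0.6,0],0],
  [1,[0,-0.9,0],0],
  [1,[0,-1.2,0],0],
  [1,[0,-1.2,0],0],
])

```text
t: 7.32
tool_pos: [0.4634, 0.1649, 0.0926]
orientation: [-1.379, -0.895, 0.89]
ft_force: [-0.2, 0.1, -1.1]
grip_width: 0.0126
```

Run:
```python
from h import *
tell()
cv2.imwrite("pics/s6.png",cv2.resize(viewer.grab_frame("scene")[210:340,250:400,::-1],None,fx=4,fy=4,interpolation=cv2.INTER_CUBIC))
```

```text
t 7.32 pos [0.4634 0.1649 0.0926] x head 65.8 y axis [ 0.002  0.002 -1.   ] F [-0.2  0.1 -1.1] T [ 0.03 -0.    0.  ] w 0.0126
q [-0.36   0.5   -0.089  2.05   0.074  0.592  0.648]
```

View pics/s6.png

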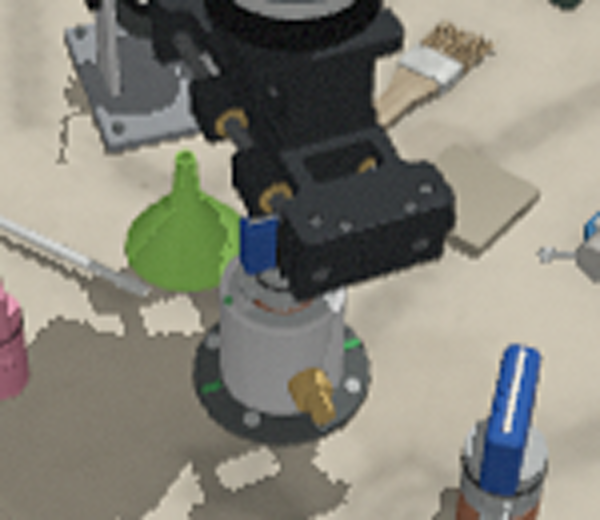

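>>> carry_out([
  [1,[0,-0.6,0],0],
  [1,[0,-1.2,0],0],
  [1,[0,-1.8,0],0],
  [1,[0,-2.4,0],0],
  [1,[0,-3.0,0],0],
  [1,[0,-3.6,0],0],
  [1,[0,-4.4,0],0],
  [1,[0,-5.2,0],0],
  [1,[0,-5.7,0],0],
  [1,[0,-5.7,0],0],
])

```text
t: 8.2
tool_pos: [0.4639, 0.1651, 0.1507]
orientation: [-1.379, -0.897, 0.889]
ft_force: [0.5, -0.2, -1.7]
grip_width: 0.0132
```

Run:
```python
from h import *
tell()
cv2.imwrite("pics/s7.png",cv2.resize(viewer.grab_frame("scene")[190:340,250:400,::-1],None,fx=4,fy=4,interpolation=cv2.INTER_CUBIC))
cv2.imwrite("pics/w7.png",viewer.grab_frame("wrist")[:,:,::-1])
```

```text
t 8.2 pos [0.4639 0.1651 0.1507] x head 65.8 y axis [ 0.004  0.003 -1.   ] F [ 0.5 -0.2 -1.7] T [-0.04 -0.05  0.  ] w 0.0132
q [-0.351  0.399 -0.099  2.02   0.056  0.72   0.664]
```

View pics/s7.png

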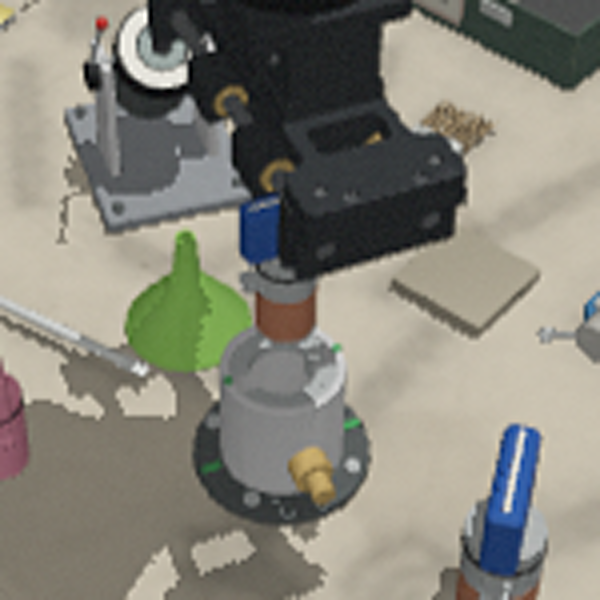

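View pics/w7.png

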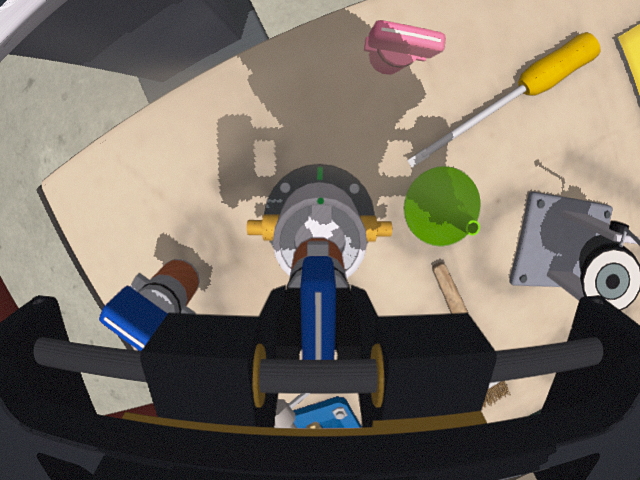

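>>> carry_out([
  [1,[0,0,2.5],0],
  [1,[0,0,4.5],0],
  [1,[0,0,5.4],0],
  [1,[0,0.5,5.4],0],
  [1,[0,2.0,5.4],0],
  [1,[0,3.2,5.4],0],
  [1,[0,4.1,5.4],0],
  [1,[0,4.1,5.4],0],
  [1,[0,4.1,5.4],0],
], newtons=15)

```text
t: 9.05
tool_pos: [0.4143, 0.1866, 0.108]
orientation: [-1.379, -0.894, 0.891]
ft_force: [-0.1, -0.6, -2.1]
grip_width: 0.0128
```

Run:
```python
from h import *
tell()
cv2.imwrite("pics/s8.png",cv2.resize(viewer.grab_frame("scene")[190:340,250:400,::-1],None,fx=4,fy=4,interpolation=cv2.INTER_CUBIC))
```

```text
t 9.05 pos [0.4143 0.1866 0.108 ] x head 65.8 y axis [ 0.001  0.002 -1.   ] F [-0.1 -0.6 -2.1] T [ 0.    0.01 -0.04] w 0.0128
q [-0.433  0.424 -0.107  2.133  0.078  0.586  0.553]
```

View pics/s8.png

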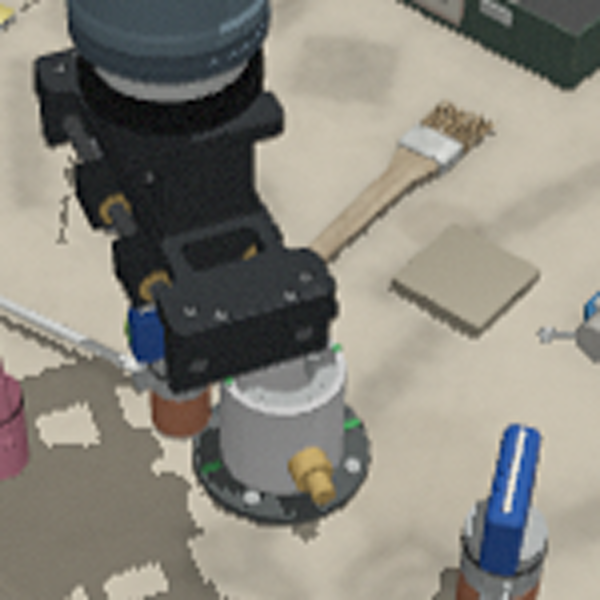

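>>> carry_out([
  [1,[0,0,-0.5],0],
  [1,[0,0,-1.0],0],
  [1,[0,0,-1.5],0],
  [1,[0,0,-2.0],0],
  [1,[0,0,-2.5],0],
  [1,[0,0,-2.5],0],
])

```text
t: 9.6
tool_pos: [0.4385, 0.1763, 0.1087]
orientation: [-1.38, -0.895, 0.888]
ft_force: [-2.2, 1.3, 0.8]
grip_width: 0.0126
```

Run:
```python
from h import *
tell()
cv2.imwrite("pics/s9.png",cv2.resize(viewer.grab_frame("scene")[190:340,250:400,::-1],None,fx=4,fy=4,interpolation=cv2.INTER_CUBIC))
```

```text
t 9.6 pos [0.4385 0.1763 0.1087] x head 65.7 y axis [ 0.003  0.003 -1.   ] F [-2.2  1.3  0.8] T [0.26 0.36 0.01] w 0.0126
q [-0.392  0.446 -0.103  2.091  0.076  0.605  0.6  ]
```

View pics/s9.png

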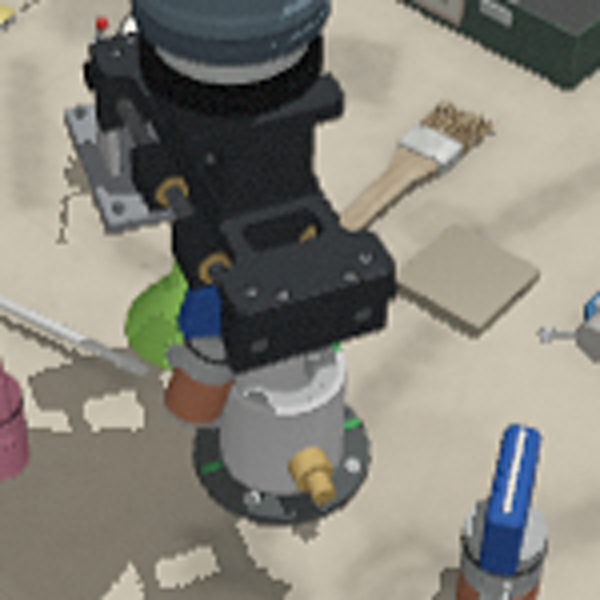

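>>> carry_out([
  [1,[0,0,-0.5],0],
  [1,[0,0,-1.0],0],
  [1,[0,0,-1.5],0],
  [1,[0,0,-2.0],0],
  [1,[0,0,-2.0],0],
])

```text
t: 10.07
tool_pos: [0.4578, 0.1673, 0.1088]
orientation: [-1.381, -0.895, 0.887]
ft_force: [-0.3, -1.1, 2.5]
grip_width: 0.0132
```

Run:
```python
from h import *
tell()
cv2.imwrite("pics/s10.png",cv2.resize(viewer.grab_frame("scene")[190:340,250:400,::-1],None,fx=4,fy=4,interpolation=cv2.INTER_CUBIC))
cv2.imwrite("pics/w10.png",viewer.grab_frame("wrist")[:,:,::-1])
```

```text
t 10.07 pos [0.4578 0.1673 0.1088] x head 65.7 y axis [ 0.004  0.002 -1.   ] F [-0.3 -1.1  2.5] T [-0.09  0.57  0.08] w 0.0132
q [-0.362  0.464 -0.099  2.056  0.076  0.62   0.634]
```

View pics/s10.png

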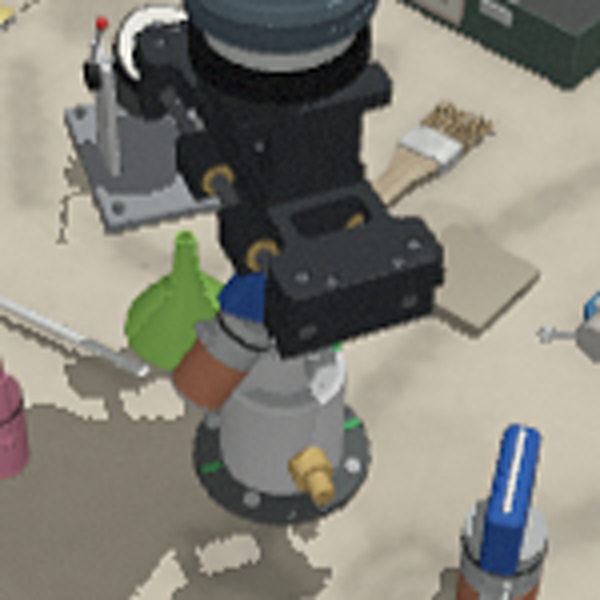

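View pics/w10.png

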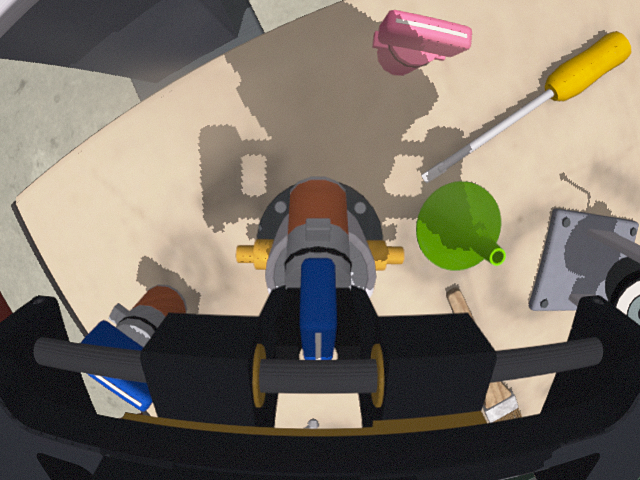

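>>> carry_out([
  [1,[0,0,0],0],
  [1,[0,0,0],0],
  [1,[0,0,0],0],
  [1,[0,-1.5,0],0],
  [1,[0,-4,0],0],
  [1,[0,-7,0],0],
  [1,[0,-10,0],0],
  [1,[0,-12,0],0],
  [1,[0,-12,0],0],
], newtons=50)

```text
t: 10.92
tool_pos: [0.46, 0.1683, 0.2333]
orientation: [-1.383, -0.903, 0.88]
ft_force: [0.4, 0.4, -1.1]
grip_width: 0.0128
```

```bash
cat >> h.py <<'E'
def insert_world(th,st,gz=.0717,dz=0.,dx=0.,flip=1):
    """pose of insert: grip point (tool (dx,-.0187,dz)) is at insert z=gz,x=0; tilt th: filter end to tool +z"""
    T=R.from_rotvec(st["orientation"]).as_matrix();p=st["tool_pos"]
    # insert axis dir (filter->handle) in tool: (0,-cos,-sin)
    zt=np.array([0,-np.cos(th),-np.sin(th)]); yt=np.array([1.,0,0]); xt=np.cross(yt,zt)
    A=T@np.c_[xt,yt,zt]; g=p+T@np.array([dx,-.0187,dz])
    return A,g-A[:,2]*gz
def draw(im,n,A,o,st,sc=1,off=(0,0)):
    L=[];t=np.linspace(0,2*np.pi,40)
    circ=lambda r,z:np.c_[r*np.cos(t),r*np.sin(t),0*t+z]
    L+=[circ(.0145,0),circ(.0145,.03)]
    b=np.array([[sx*.022,sy*.0065,z] for z in(.05,.08) for sx,sy in((1,1),(1,-1),(-1,-1),(-1,1),(1,1))]);L.append(b)
    L.append(np.array([[-.018,0,.08],[.018,0,.08]]))
    for s in(1,-1): L.append(np.array([[s*.022,.005,.032],[s*.022,-.005,.032],[s*.022,-.005,.038],[s*.022,.005,.038],[s*.022,.005,.032]]))
    for l in L:
        p=((proj(n,l@A.T+o,st)-off)*sc).astype(int)
        cv2.polylines(im,[p.reshape(-1,1,2)],False,(0,255,255),1)
    return im
E
python3 - <<'E'
from h import *
tell(); st=sensors.get_state(); im=viewer.grab_frame("wrist")[:,:,::-1].copy(); im2=viewer.grab_frame("scene")[:,:,::-1].copy()
cv2.imwrite("pics/w11raw.png",im);cv2.imwrite("pics/s11raw.png",im2)
A,o=insert_world(np.radians(35),st)
big=cv2.resize(im[150:370,230:410],None,fx=3,fy=3,interpolation=cv2.INTER_CUBIC)
b2=draw(big.copy(),"wrist",A,o,st,3,(230,150))[:600]
cv2.imwrite("pics/w11.png",np.hstack([big[:600,:400],b2[:600,:400]]) if False else b2)
c=proj("scene",o,st)[0].astype(int); print(c); x0,y0=c[0]-60,c[1]-70
g=cv2.resize(im2[y0:y0+110,x0:x0+130],None,fx=5,fy=5,interpolation=cv2.INTER_CUBIC)
cv2.imwrite("pics/s11.png",draw(g,"scene",A,o,st,5,(x0,y0)))
E
```

```text
t 10.92 pos [0.46   0.1683 0.2333] x head 65.7 y axis [ 0.013  0.006 -1.   ] F [ 0.4  0.4 -1.1] T [-0.01 -0.09  0.06] w 0.0128
q [-0.346  0.267 -0.114  1.964  0.039  0.898  0.666]
[297 237]
```

View pics/w11.png

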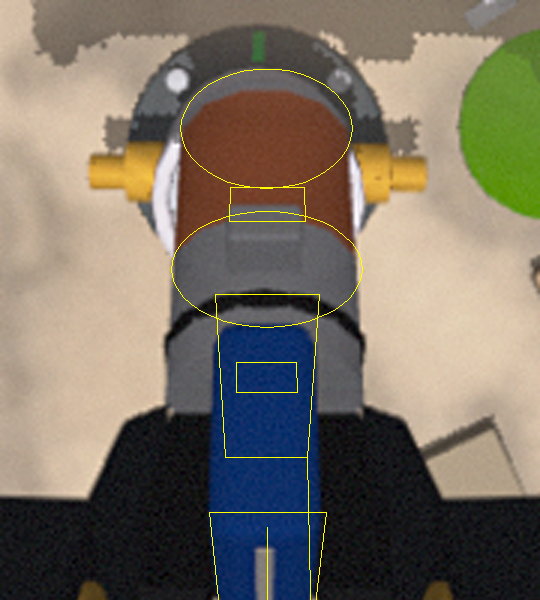

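View pics/s11.png

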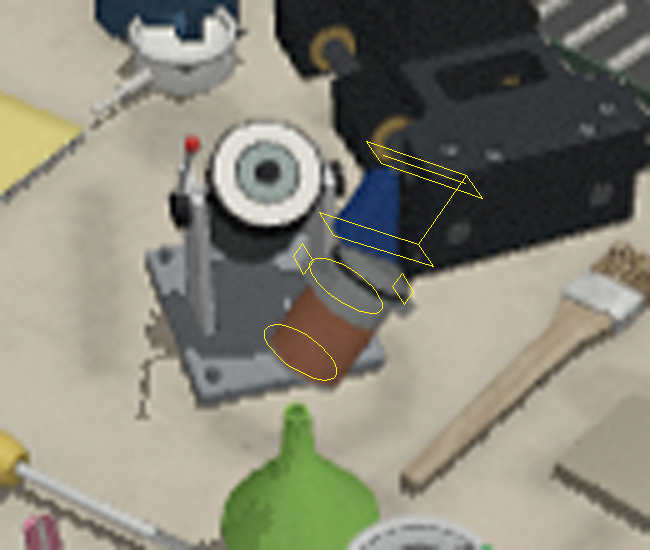

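Run:
```python
import cv2
t=cv2.imread("pics/w11raw.png")
cv2.imwrite("pics/w11b.png",cv2.resize(t[165:265,270:370],None,fx=6,fy=6,interpolation=cv2.INTER_CUBIC))
s=cv2.imread("pics/s11raw.png")
cv2.imwrite("pics/s11b.png",cv2.resize(s[190:250,280:340],None,fx=10,fy=10,interpolation=cv2.INTER_CUBIC))
```

```text
(no output)
```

View pics/w11b.png

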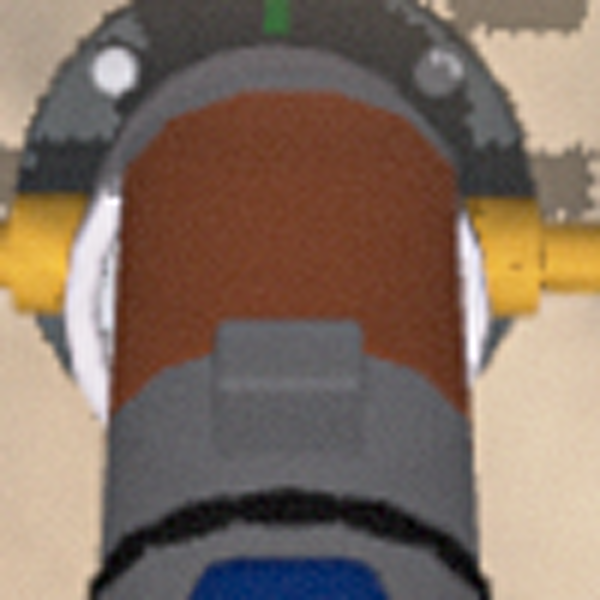

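View pics/s11b.png

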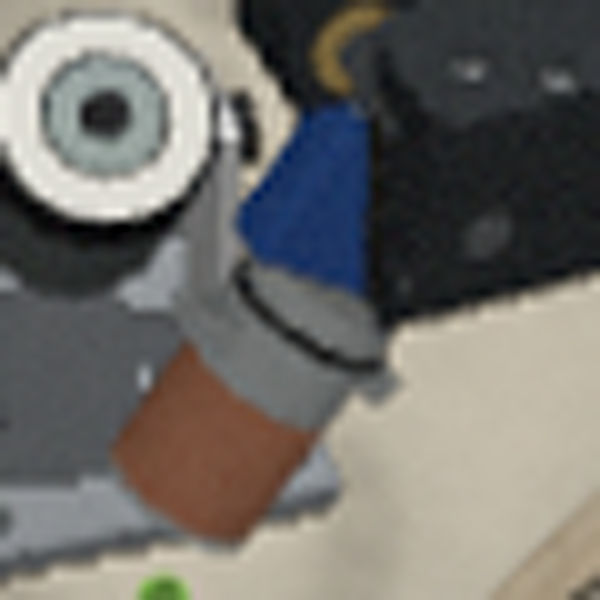

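```bash
cat > fit.py <<'E'
from h import *
def runfit(st,W,S,p0,use=(1,1)):
    t=np.linspace(0,2*np.pi,361);C=np.c_[.0145*np.cos(t),.0145*np.sin(t),0*t]
    def res(q):
        th,gz,dz,dx,ry=q; A,o=insert_world(th,st,gz,dz,dx); r=[]
        A=A@R.from_rotvec([ry,0,0]).as_matrix()
        if use[0]:
            L=np.array([[-.022,-.005,.032],[-.022,.005,.032],[-.022,-.005,.038],[-.022,.005,.038]])
            p=proj("wrist",L@A.T+o,st); p=np.r_[p[:2][np.argsort(p[:2,0])],p[2:][np.argsort(p[2:,0])]]
            r+=list((p-W["lug"]).ravel())
            c=proj("wrist",C@A.T+o,st); r+=[c[:,1].min()-W["endtop"]]
            if "cen" in W: pass
        if use[1]:
            c=proj("scene",C@A.T+o,st); r+=[c[:,0].min()-S["left"],c[:,1].max()-S["bot"]]
            for k in("p1","p2"):
                if k in S:
                    d=c-np.array(S[k]); r.append(np.hypot(*d.T).min())
            if "lugp" in S: r+=list((proj("scene",(np.array([.022,-.005,.035])@A.T+o),st)-S["lugp"])[0]*.5)
        r+=[dx/.003, ry/.03, (gz-.0717)/.006, dz/.006]
        return np.array(r)
    s=least_squares(res,p0); return s,insert_world(*[s.x[0],st,s.x[1],s.x[2],s.x[3]])
E
python3 - <<'E'
from fit import *
st=sensors.get_state()
# note state after two camera calls; pose same
w=lambda p:np.array(p)/6+[270,165]
W=dict(lug=w([[215,320],[363,320],[215,385],[363,385]]),endtop=165+90/6)
S=dict(left=280+11.3,bot=190+54.8)
for use in((1,1),(1,0)):
    s,(A,o)=runfit(st,W,S,[.6,.0717,0,0,0],use); print(np.degrees(s.x[0]),s.x.round(4),s.fun.round(2))
    s2=s
s,(A,o)=runfit(st,W,S,[.6,.0717,0,0,0],(1,1))
im=cv2.imread("pics/w11raw.png");big=cv2.resize(im[150:350,230:410],None,fx=3,fy=3,interpolation=cv2.INTER_CUBIC)
b=draw(big,"wrist",A,o,st,3,(230,150)); 
im2=cv2.imread("pics/s11raw.png");g=cv2.resize(im2[180:260,270:350],None,fx=7,fy=7,interpolation=cv2.INTER_CUBIC)[:540]
g=draw(g,"scene",A,o,st,7,(270,180)); h=np.zeros((600,1100,3),np.uint8);h[:b.shape[0],:540]=b;h[:540,540:1100]=g;cv2.imwrite("pics/f11.png",cv2.resize(h,(800,436)))
E
```

```text
32.923291749593524 [ 5.746e-01  6.960e-02 -5.000e-04 -3.000e-04  1.800e-03] [ 0.1  -0.15 -0.05 -0.12 -0.25  0.11  0.26  0.14  0.04 -0.01  0.26 -0.1
  0.06 -0.35 -0.08]
33.12409970318269 [ 5.781e-01  7.090e-02 -1.500e-03 -3.000e-04  8.000e-04] [ 0.16 -0.13 -0.14 -0.12 -0.17  0.09  0.17  0.11  0.04 -0.11  0.03 -0.14
 -0.25]
```

View pics/f11.png

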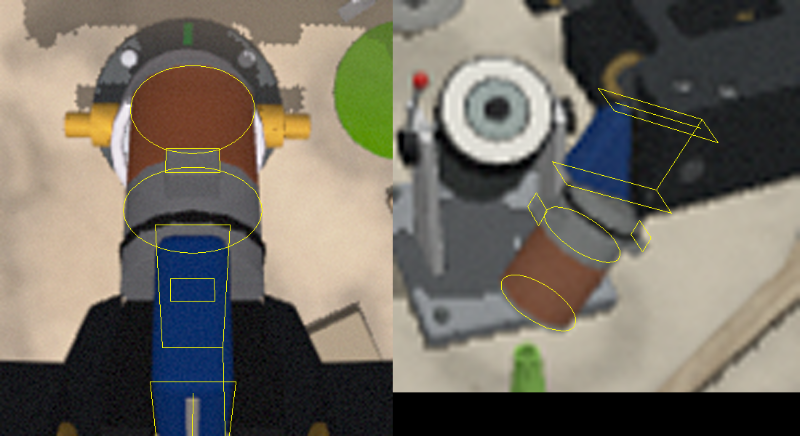

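Run:
```python
from h import *
print(shift([.4505,.1706,.125])[0],shift([.4505,.1706,.1088])[0],shift([.461,.1659,.1088])[0])
```

```text
[-0.05 10.43  0.84] [-0.06 12.05  0.84] [-0.05 12.05 -0.31]
```

>>> carry_out([
  [1,[-0.1,3.5,0.9],0],
  [1,[-0.1,7,0.9],0],
  [1,[-0.1,10.4,0.9],0],
  [1,[-0.1,12.1,0.9],0],
  [1,[-0.1,12.1,0.9],0],
  [1,[-0.1,12.1,0.5],0],
  [1,[-0.1,12.1,0.1],0],
  [1,[-0.1,12.1,-0.3],0],
  [1,[-0.1,12.1,-0.4],0],
  [1,[-0.1,12.1,-0.4],0],
], newtons=20)

```text
t: 11.85
tool_pos: [0.4623, 0.1652, 0.1093]
orientation: [-1.382, -0.898, 0.884]
ft_force: [-3.0, 0.3, 3.6]
grip_width: 0.0125
```

Run:
```python
from h import *
tell()
```

```text
t 11.85 pos [0.4623 0.1652 0.1093] x head 65.7 y axis [ 0.008  0.004 -1.   ] F [-3.   0.3  3.6] T [0.21 0.75 0.05] w 0.0125
q [-0.352  0.466 -0.102  2.05   0.079  0.62   0.639]
```

Now grip firmly, lift, and re-measure.

>>> carry_out([
  [1,[0,0,0],0],
  [1,[0,0,0],0],
  [1,[0,0,0],0],
  [1,[0,-1.5,0.2],0],
  [1,[0,-4,0.2],0],
  [1,[0,-7,0.2],0],
  [1,[0,-10,0.2],0],
  [1,[0,-12.5,0.2],0],
  [1,[0,-12.5,0.2],0],
  [1,[0,-12.5,0.2],0],
], newtons=55)

```text
t: 12.68
tool_pos: [0.4609, 0.1657, 0.2355]
orientation: [-1.384, -0.901, 0.88]
ft_force: [-0.1, 0.0, -1.9]
grip_width: 0.0124
```

Run:
```python
from h import *
tell(); w=viewer.grab_frame("wrist")[:,:,::-1];s=viewer.grab_frame("scene")[:,:,::-1]
cv2.imwrite("pics/w12raw.png",w);cv2.imwrite("pics/s12raw.png",s)
cv2.imwrite("pics/w12.png",cv2.resize(w[165:265,270:370],None,fx=6,fy=6,interpolation=cv2.INTER_CUBIC))
cv2.imwrite("pics/s12.png",cv2.resize(s[190:250,280:340],None,fx=10,fy=10,interpolation=cv2.INTER_CUBIC))
```

```text
t 12.68 pos [0.4609 0.1657 0.2355] x head 65.6 y axis [ 0.012  0.005 -1.   ] F [-0.1  0.  -1.9] T [-0.04  0.   -0.  ] w 0.0124
q [-0.337  0.265 -0.118  1.961  0.04   0.904  0.67 ]
```

View pics/w12.png

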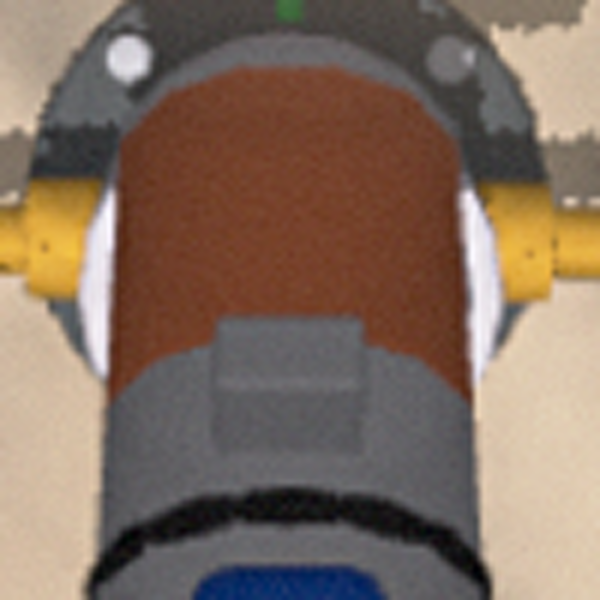

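View pics/s12.png

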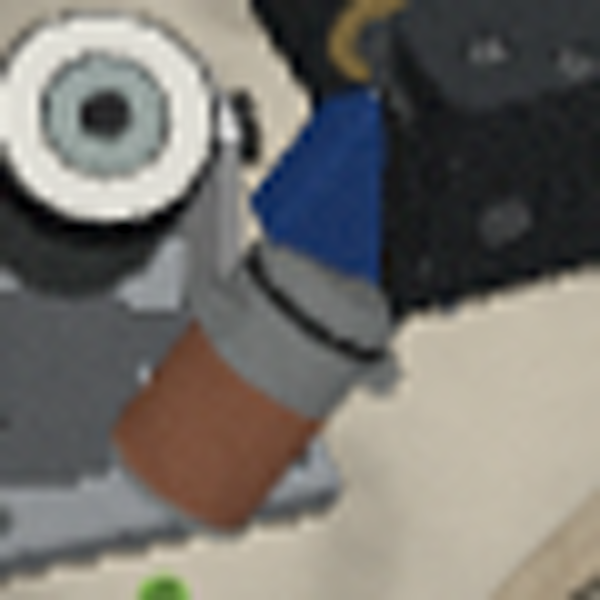

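Run:
```python
from fit import *
st=sensors.get_state()
w=lambda p:np.array(p)/6+[270,165]
W=dict(lug=w([[215,318],[365,318],[213,387],[365,387]]),endtop=165+66/6)
S=dict(left=280+11.3,bot=190+53.2)
for use in((1,1),(1,0)):
    s,(A,o)=runfit(st,W,S,[.6,.0717,0,0,0],use); print(np.degrees(s.x[0]),s.x.round(4),s.fun.round(2))
    print("world tilt",np.degrees(np.arccos(A[2,2])), "az",np.degrees(np.arctan2(-A[1,2],-A[0,2])),o)
```

```text
36.12341154435312 [ 6.305e-01  7.010e-02 -1.200e-03 -2.000e-04  2.600e-03] [ 0.03 -0.17 -0.15 -0.12  0.01  0.1   0.13  0.15  0.    0.1   0.05 -0.08
  0.09 -0.26 -0.2 ]
world tilt 35.8108947237396 az 155.18637121025938 [0.42276781 0.18155084 0.19510218]
36.152216322122285 [ 6.31e-01  7.04e-02 -1.50e-03 -3.00e-04  2.10e-03] [ 0.04 -0.16 -0.18 -0.12  0.04  0.09  0.11  0.13  0.04 -0.09  0.07 -0.21
 -0.25]
world tilt 35.83969813713038 az 155.18685019247707 [0.4228038  0.18151572 0.19485378]
```

Run:
```python
from h import *
print(shift([.514,.257,.250],-28.7))
```

```text
(array([10.64, -1.61, -1.22]), np.float64(1.646522229718581))
```

>>> carry_out([
  [1,[2,-1.6,-0.3],0.1],
  [1,[4,-1.6,-0.6],0.2],
  [1,[6,-1.6,-0.9],0.3],
  [1,[8,-1.6,-1.2],0.4],
  [1,[10,-1.6,-1.2],0.5],
  [1,[10.6,-1.6,-1.2],0.6],
  [1,[10.6,-1.6,-1.2],0.7],
  [1,[10.6,-1.6,-1.2],0.8],
  [1,[10.6,-1.6,-1.2],0.9],
  [1,[10.6,-1.6,-1.2],1.0],
])

```text
t: 13.62
tool_pos: [0.5129, 0.2561, 0.2477]
orientation: [-1.568, -0.114, 0.107]
ft_force: [0.2, -0.8, -0.6]
grip_width: 0.0126
```

Run:
```python
from h import *
tell();print(shift([.514,.257,.250],-28.7))
```

```text
t 13.62 pos [0.5129 0.2561 0.2477] x head 8.1 y axis [ 0.005  0.001 -1.   ] F [ 0.2 -0.8 -0.6] T [-0.1   0.1  -0.03] w 0.0126
q [-0.586  0.393  0.056  1.745 -0.023  1.    -0.381]
(array([ 0.12, -0.23,  0.07]), np.float64(0.6416869891068289))
```

>>> carry_out([
  [1,[0.1,-0.2,0.1],0.1],
  [1,[0.1,-0.2,0.1],0.2],
  [1,[0.1,-0.2,0.1],0.3],
  [1,[0.1,-0.2,0.1],0.4],
  [1,[0.1,-0.2,0.1],0.5],
  [1,[0.1,-0.2,0.1],0.6],
  [1,[0.1,-0.2,0.1],0.64],
  [1,[0.1,-0.2,0.1],0.64],
])

```text
t: 14.28
tool_pos: [0.513, 0.2567, 0.2476]
orientation: [-1.536, 0.39, -0.395]
ft_force: [-0.1, 0.2, -1.4]
grip_width: 0.0127
```

Run:
```python
from h import *
tell(); w=viewer.grab_frame("wrist")[:,:,::-1];s=viewer.grab_frame("scene")[:,:,::-1]; t=viewer.grab_frame("top")[:,:,::-1]
for n,i in(("w",w),("s",s),("t",t)): cv2.imwrite(f"pics/{n}13raw.png",i)
```

```text
t 14.28 pos [0.513  0.2567 0.2476] x head -28.7 y axis [ 0.002 -0.002 -1.   ] F [-0.1  0.2 -1.4] T [-0.08  0.09  0.01] w 0.0127
q [-0.688  0.397  0.187  1.748 -0.083  1.003 -0.971]
```

View pics/w13raw.png

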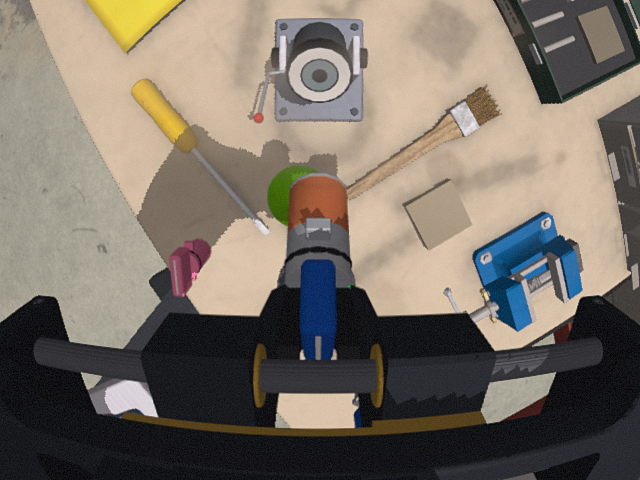

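View pics/s13raw.png

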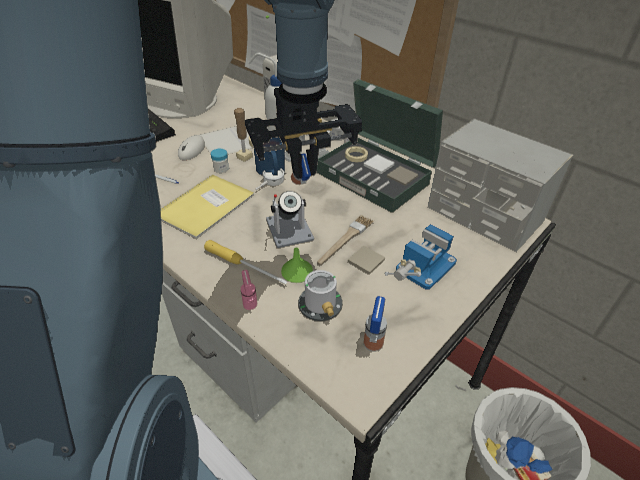

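Run:
```python
import cv2
t=cv2.imread("pics/w13raw.png")
cv2.imwrite("pics/w13b.png",cv2.resize(t[10:130,245:375],None,fx=5,fy=5,interpolation=cv2.INTER_CUBIC))
```

```text
(no output)
```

View pics/w13b.png

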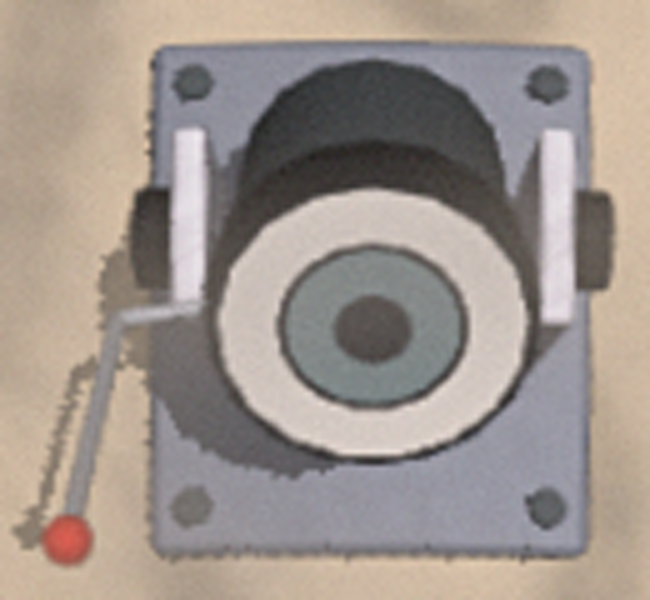

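```bash
cat > cam.py <<'E'
from h import *
def pts(q):
    x,y,a,dx=q; ex=np.array([np.cos(a),np.sin(a),0]);ey=np.array([-np.sin(a),np.cos(a),0]);o=np.array([x,y,0])
    cor=[o+ex*(dx+sx*.055)+ey*sy*.045+[0,0,.01] for sx,sy in((1,1),(1,-1),(-1,-1),(-1,1))]
    lens=o+[0,0,.1]; zz=-ex*np.sin(np.radians(35))+[0,0,np.cos(np.radians(35))]
    return np.array(cor+[lens,lens+zz*.06+ey*.04])
E
python3 - <<'E'
from cam import *
st=sensors.get_state()
c2=lambda p:np.array(p)/5.4+[160,145]; c3=lambda p:np.array(p)/4+[240,180]
ob={"top":c2([[75,308],[228,72],[520,248],[372,488],[316,245],[322,398]]),
"scene":c3([[104,150],[np.nan]*2,[296,238],[152,272],[202,87],[141,64]]),
"wrist":np.array([[153,47],[588,50],[592,555],[152,555],[373,327],[68,540]])/5+[245,10]}
for names in(("wrist",),("top",),("scene",),("wrist","top"),("wrist","top","scene")):
    def res(q):
        r=np.concatenate([(proj(n,pts(q),st)-ob[n]).ravel() for n in names]); return r[~np.isnan(r)]
    s=least_squares(res,[.57,.357,1.06,.018]);print(names,s.x.round(4),np.degrees(s.x[2]).round(2),np.round(s.fun,1))
E
```

```text
('wrist',) [0.5721 0.3579 1.0713 0.0196] 61.38 [-0.5 -0.6  0.5 -0.9 -0.5  0.8 -0.5  0.6  0.2  0.   0.6 -0. ]
('top',) [0.5703 0.3579 1.0596 0.0184] 60.71 [-1.2  0.2 -0.3 -1.   1.5 -0.2  0.3  0.8 -0.2  0.   0.1  0.2]
('scene',) [0.5686 0.3545 1.0639 0.0149] 60.96 [-0.1  0.5  1.1 -0.1 -0.8 -0.5 -0.2  0.   0.   0.1]
('wrist', 'top') [0.5717 0.3579 1.0686 0.0192] 61.22 [-0.7 -0.2  0.4 -0.3 -0.9  1.5 -0.9  1.  -0.3  0.2 -0.1  0.1 -1.6 -0.4
 -1.1 -1.8  1.  -1.5  0.2 -0.3 -0.2 -0.9  0.4 -0.9]
('wrist', 'top', 'scene') [0.5716 0.3578 1.069  0.0189] 61.25 [-0.7  0.2  0.3  0.1 -1.   1.9 -0.9  1.5 -0.3  0.4 -0.1  0.3 -1.4 -0.3
 -0.9 -1.7  1.2 -1.4  0.4 -0.2 -0.1 -0.8  0.5 -0.8 -0.6 -1.6  0.5 -2.5
 -1.2 -2.9 -0.3 -1.2  0.1 -1.2]
```

```bash
cat > goal.py <<'E'
from cam import *
lens=np.array([.571,.357,.1]); a=np.radians(61.2)
ex=np.array([np.cos(a),np.sin(a),0]); view=-ex*np.sin(np.radians(35))+[0,0,np.cos(np.radians(35))]; focus=lens+.06*view
def report(q=(.6305,.0701,-.0012,-.0002)):
    st=sensors.get_state();A,o=insert_world(q[0],st,*q[1:]);z=A[:,2]
    print("end",o.round(4),"err mm",((o-focus)*1000).round(1),"angle err",np.degrees(np.arccos(z@view)).round(2),"tilt",np.degrees(np.arccos(z[2])).round(2),"az",np.degrees(np.arctan2(-z[1],-z[0])).round(2))
    M=R.from_rotvec(st["orientation"]).as_matrix()
    print("final shift",(M.T@(focus-o)*100).round(2),"standoff50",(M.T@(focus+.05*view-o)*100).round(2),"standoff20",(M.T@(focus+.02*view-o)*100).round(2)); return A,o,st
E
python3 - <<'E'
from goal import *
tell();A,o,st=report()
im=cv2.imread("pics/w13raw.png");im=cv2.resize(im[0:360,210:430],None,fx=2.2,fy=2.2,interpolation=cv2.INTER_CUBIC)[:600]
im=draw(im,"wrist",A,o,st,2.2,(210,0))
im2=cv2.imread("pics/s13raw.png");g=cv2.resize(im2[120:260,240:360],None,fx=4.2,fy=4.2,interpolation=cv2.INTER_CUBIC)
g=draw(g,"scene",A,o,st,4.2,(240,120));H=np.zeros((600,1000,3),np.uint8);H[:,:im.shape[1]]=im;H[:g.shape[0],im.shape[1]:im.shape[1]+g.shape[1]]=g
cv2.imwrite("pics/f13.png",cv2.resize(H,(800,480)))
E
```

```text
t 14.43 pos [0.5133 0.2569 0.2485] x head -28.5 y axis [ 0.003 -0.001 -1.   ] F [-0.1  0.4 -2.2] T [-0.05  0.15 -0.02] w 0.0122
q [-0.687  0.396  0.186  1.747 -0.082  1.004 -0.968]
end [0.5324 0.2923 0.2106] err mm [-22.  -34.6  61.5] angle err 1.18 tilt 36.18 az 61.25
final shift [0.26 6.16 4.08] standoff50 [0.26 2.06 1.22] standoff20 [0.26 4.52 2.93]
```

View pics/f13.png

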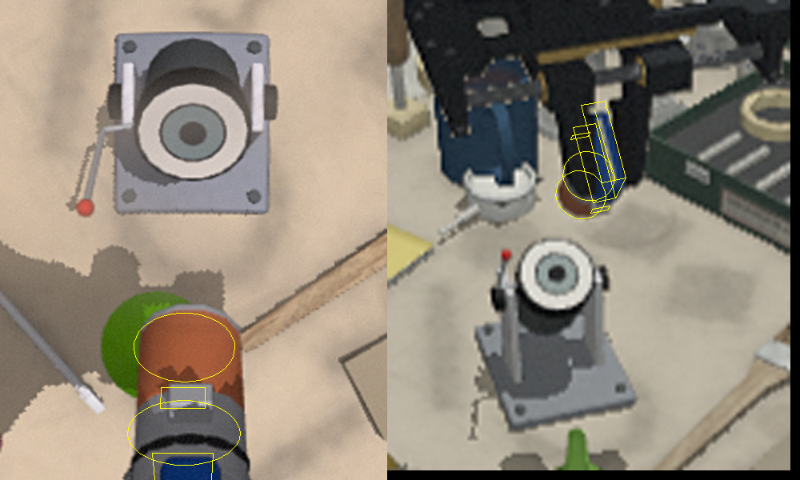

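Run:
```python
import cv2
t=cv2.imread("pics/w13raw.png")
cv2.imwrite("pics/w13c.png",cv2.resize(t[165:265,270:370],None,fx=6,fy=6,interpolation=cv2.INTER_CUBIC))
```

```text
(no output)
```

View pics/w13c.png

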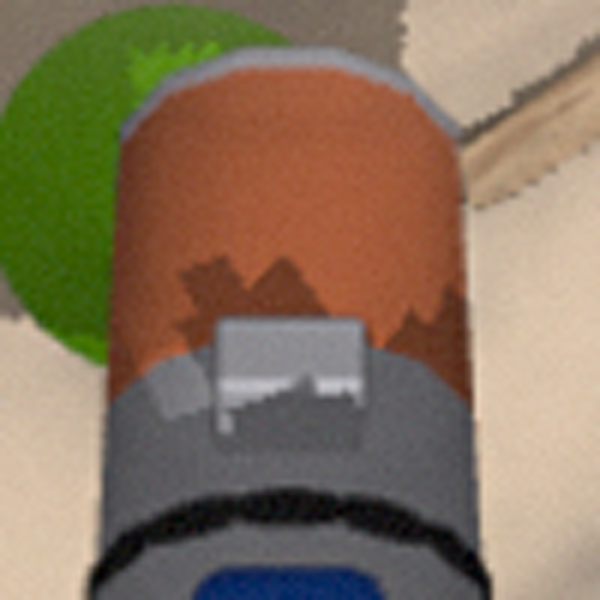

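Run:
```python
from fit import *
st=sensors.get_state()
w=lambda p:np.array(p)/6+[270,165]
W=dict(lug=w([[215,318],[367,318],[215,385],[367,385]]),endtop=165+48/6)
s,(A,o)=runfit(st,W,None,[.6,.0717,0,0,0],(1,0)); print(np.degrees(s.x[0]),s.x.round(4),s.fun.round(2))
A2=A@R.from_rotvec([s.x[4],0,0]).as_matrix()
print(proj("wrist",np.array([[-.022,-.005,.032],[-.022,.005,.032]])@A2.T+o,st),W["lug"])
print(np.degrees(np.arccos(A2[2,2])),o)
im=cv2.imread("pics/w13raw.png");g=cv2.resize(im[165:265,270:370],None,fx=6,fy=6,interpolation=cv2.INTER_CUBIC)
cv2.imwrite("pics/f13b.png",draw(g,"wrist",A2,o,st,6,(270,165)))
```

```text
38.39944532552591 [ 0.6702  0.0713 -0.0014  0.0015 -0.0029] [ 0.14 -0.52 -0.24 -0.58 -0.09  0.5   0.13  0.43  0.16  0.49 -0.1  -0.07
 -0.23]
[[305.97102566 217.48109679]
 [330.92584583 217.41548886]] [[305.83333333 218.        ]
 [331.16666667 218.        ]
 [305.83333333 229.16666667]
 [331.16666667 229.16666667]]
38.45837680611976 [0.53523062 0.29392948 0.21140528]
```

View pics/f13b.png

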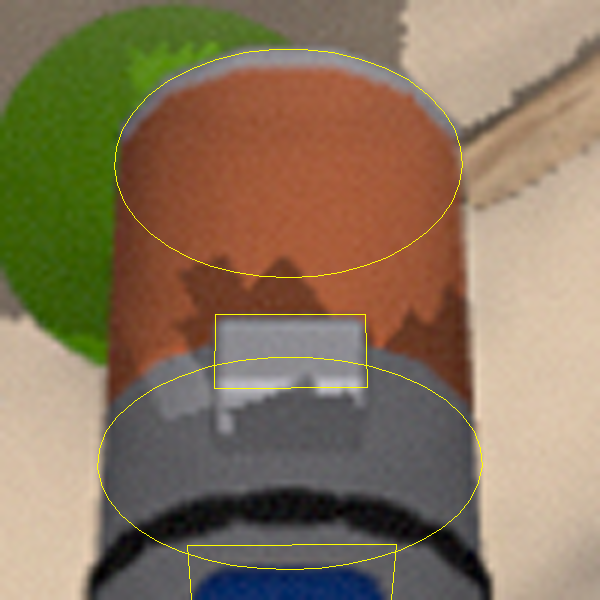

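Run:
```python
from fit import *
print(INFO["wrist"]["tool_from_camera"].round(4),INFO["wrist"]["cx"],INFO["wrist"]["cy"],INFO["wrist"]["vertical_fov"], INFO["top"]["eye"],INFO["scene"]["eye"])
st=sensors.get_state()
w=lambda p:np.array(p)/6+[270,165]
for e in(66,48):
  for lug in([[215,318],[365,318],[213,387],[365,387]],[[215,318],[367,318],[215,385],[367,385]]):
    W=dict(lug=w(lug),endtop=165+e/6)
    s,(A,o)=runfit(st,W,None,[.6,.0717,0,0,0],(1,0)); print(e,np.degrees(s.x[0]),s.x.round(4),s.cost)
```

```text
[[ 1.000e+00  4.000e-04 -7.000e-04  1.200e-03]
 [-8.000e-04  2.983e-01 -9.545e-01 -1.460e-01]
 [-2.000e-04  9.545e-01  2.983e-01  7.680e-02]
 [ 0.000e+00  0.000e+00  0.000e+00  1.000e+00]] 317.8641322976742 237.8353861309193 65.70646984690485 [0.38350117 0.24485931 0.9642953 ] [ 0.01271058 -0.23982557  0.72159873]
66 36.237521847271076 [ 0.6325  0.0708 -0.0009  0.0014 -0.0015] 0.20565145036194732
66 36.06375275500917 [ 6.294e-01  7.060e-02 -6.000e-04  1.500e-03 -3.000e-03] 0.39150072715894435
48 38.5701216756168 [ 0.6732  0.0715 -0.0016  0.0014 -0.0014] 0.44830438891444124
48 38.39944532552591 [ 0.6702  0.0713 -0.0014  0.0015 -0.0029] 0.739916496802296
```

Run:
```python
from plant import viewer,sensors
import numpy as np
for i in range(4): print(viewer.camera_info("wrist")["tool_from_camera"][:3,3].round(5), viewer.camera_info("top")["eye"])
for i in range(3): print(sensors.get_state()["tool_pos"])
```

```text
[ 0.00121 -0.14596  0.07684] [0.38350117 0.24485931 0.9642953 ]
[ 0.00121 -0.14596  0.07684] [0.38350117 0.24485931 0.9642953 ]
[ 0.00121 -0.14596  0.07684] [0.38350117 0.24485931 0.9642953 ]
[ 0.00121 -0.14596  0.07684] [0.38350117 0.24485931 0.9642953 ]
[0.51334112 0.25693936 0.24852983]
[0.51334112 0.25693936 0.24852983]
[0.51334112 0.25693936 0.24852983]
```

Run:
```python
from h import *
print(shift([.554,.124,.22],65.7))
```

```text
(array([ 9.91,  2.87, -9.74]), np.float64(-1.6443131010659686))
```

>>> carry_out([
  [1,[1.5,0,-1.5],-0.1],
  [1,[3,0,-3],-0.2],
  [1,[4.5,0,-4.5],-0.3],
  [1,[6,0,-6],-0.4],
  [1,[7.5,0,-7.5],-0.5],
  [1,[9,0.5,-9],-0.6],
  [1,[9.9,1,-9.7],-0.7],
  [1,[9.9,2,-9.7],-0.8],
  [1,[9.9,2.9,-9.7],-0.9],
  [1,[9.9,2.9,-9.7],-1.0],
])

```text
t: 15.27
tool_pos: [0.553, 0.1236, 0.2176]
orientation: [-1.535, -0.398, 0.398]
ft_force: [-0.9, -0.1, -2.2]
grip_width: 0.0128
```

Run:
```python
from h import *
tell();print(shift([.554,.124,.22],65.7))
```

```text
t 15.27 pos [0.553  0.1236 0.2176] x head 29.1 y axis [ 0.    -0.002 -1.   ] F [-0.9 -0.1 -2.2] T [-0.08  0.06  0.04] w 0.0128
q [-0.317  0.419  0.022  1.785 -0.009  0.938  0.216]
(array([ 0.1 , -0.24, -0.01]), np.float64(-0.6388751871356909))
```

>>> carry_out([
  [1,[0.1,0,0],-0.1],
  [1,[0.1,1,0],-0.2],
  [1,[0.1,2,0],-0.3],
  [1,[0.1,3,0],-0.4],
  [1,[0.1,4,0],-0.5],
  [1,[0.1,5,0],-0.6],
  [1,[0.1,6,0],-0.64],
  [1,[0.1,8,0],-0.64],
  [1,[0.1,10,0],-0.64],
  [1,[0.1,10,0],-0.64],
])

```text
t: 16.1
tool_pos: [0.5513, 0.1231, 0.1139]
orientation: [-1.379, -0.887, 0.898]
ft_force: [-0.5, -0.4, -2.3]
grip_width: 0.0127
```

Run:
```python
from h import *
tell();print(shift([.554,.124,.0885],65.7)); w=viewer.grab_frame("wrist")[:,:,::-1];cv2.imwrite("pics/w14.png",w)
```

```text
t 16.1 pos [0.5513 0.1231 0.1139] x head 65.8 y axis [-0.006 -0.003 -1.   ] F [-0.5 -0.4 -2.3] T [0.01 0.05 0.02] w 0.0127
q [-0.215  0.565 -0.112  1.847  0.091  0.741  0.772]
(array([ 0.21,  2.54, -0.22]), np.float64(0.002076386085366461))
```

View pics/w14.png

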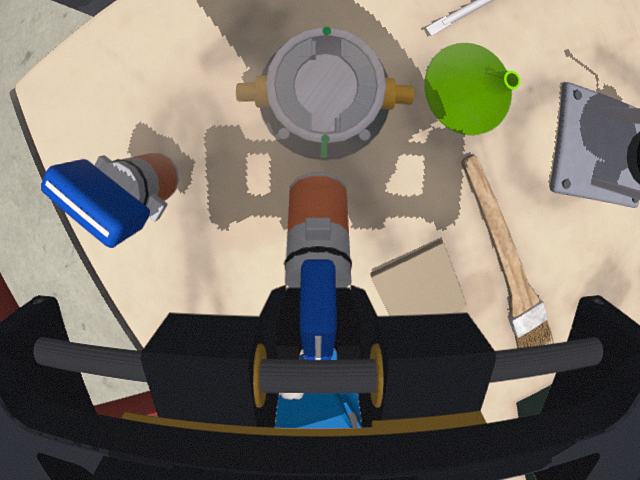

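>>> carry_out([
  [1,[0.2,1.3,0],0],
  [1,[0.2,2.5,0],0],
  [1,[0.2,2.5,0.4],0],
  [1,[0.2,2.5,0.8],0],
  [1,[0.2,2.5,1.1],0],
  [1,[0.2,2.5,1.3],0],
  [1,[0.2,2.5,1.5],0],
  [1,[0.2,2.5,1.55],0],
  [1,[0.2,2.5,1.55],0],
], newtons=20)

```text
t: 16.9
tool_pos: [0.5398, 0.1314, 0.0914]
orientation: [-1.381, -0.89, 0.895]
ft_force: [2.5, -1.6, -0.7]
grip_width: 0.013
```

Run:
```python
from h import *
tell(); w=viewer.grab_frame("wrist")[:,:,::-1];cv2.imwrite("pics/w15.png",cv2.resize(w[100:300,220:420],None,fx=3,fy=3,interpolation=cv2.INTER_CUBIC))
```

```text
t 16.9 pos [0.5398 0.1314 0.0914] x head 65.8 y axis [-0.002 -0.002 -1.   ] F [ 2.5 -1.6 -0.7] T [-0.15 -0.51  0.  ] w 0.013
q [-0.238  0.586 -0.109  1.884  0.098  0.679  0.743]
```

View pics/w15.png

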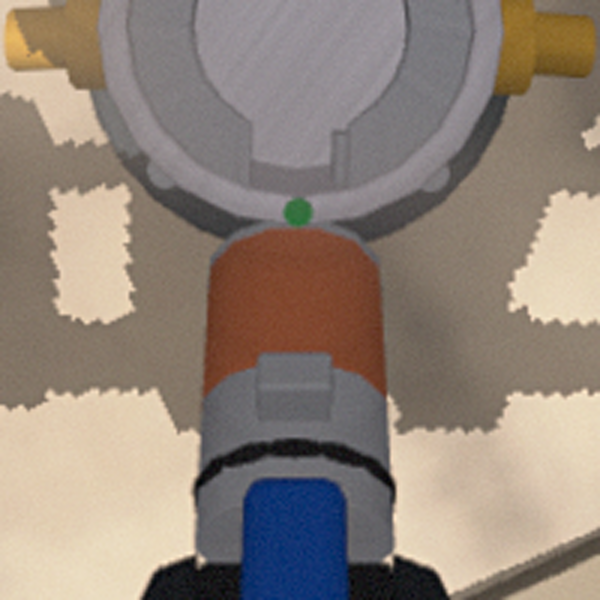

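>>> carry_out([
  [1,[0,0,0.15],0],
  [1,[0,0,0.3],0],
  [1,[0,0,0.35],0],
  [1,[0,0,0.35],0],
])

```text
t: 17.28
tool_pos: [0.5389, 0.1319, 0.0922]
orientation: [-1.384, -0.892, 0.892]
ft_force: [6.5, -3.8, -0.4]
grip_width: 0.0126
```

Run:
```python
from h import *
tell(); w=viewer.grab_frame("wrist")[:,:,::-1];cv2.imwrite("pics/w16.png",cv2.resize(w[165:265,270:370],None,fx=6,fy=6,interpolation=cv2.INTER_CUBIC))
```

```text
t 17.28 pos [0.5389 0.1319 0.0922] x head 65.7 y axis [ 0.002 -0.003 -1.   ] F [ 6.5 -3.8 -0.4] T [-0.78 -1.47  0.01] w 0.0126
q [-0.241  0.583 -0.107  1.889  0.1    0.674  0.739]
```

View pics/w16.png

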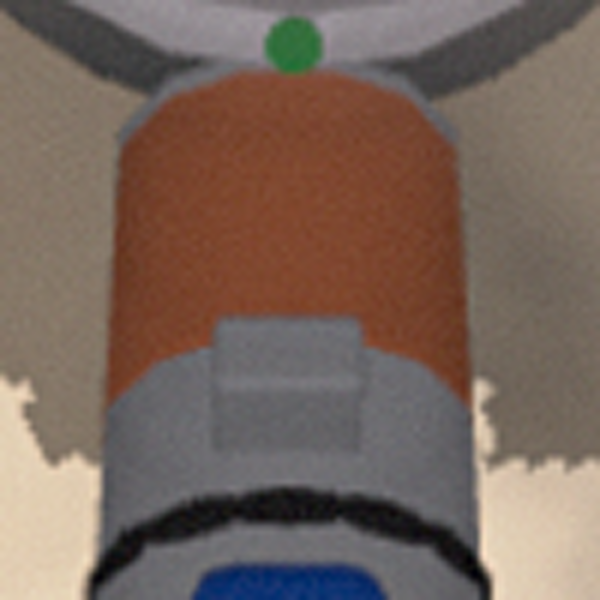

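>>> carry_out([
  [1,[0,0,0],0],
  [1,[0,0,0],0],
  [1,[0,0,0.1],0],
  [1,[0,0,0.2],0],
  [1,[0,0,0.2],0],
], newtons=9)

```text
t: 17.75
tool_pos: [0.5386, 0.1321, 0.0928]
orientation: [-1.386, -0.894, 0.89]
ft_force: [5.0, -3.6, 1.8]
grip_width: 0.0128
```

Run:
```python
from h import *
tell(); w=viewer.grab_frame("wrist")[:,:,::-1];cv2.imwrite("pics/w17.png",cv2.resize(w[165:265,270:370],None,fx=6,fy=6,interpolation=cv2.INTER_CUBIC))
```

```text
t 17.75 pos [0.5386 0.1321 0.0928] x head 65.7 y axis [ 0.005 -0.003 -1.   ] F [ 5.  -3.6  1.8] T [-0.74 -1.09  0.04] w 0.0128
q [-0.243  0.58  -0.106  1.892  0.101  0.671  0.736]
```

View pics/w17.png

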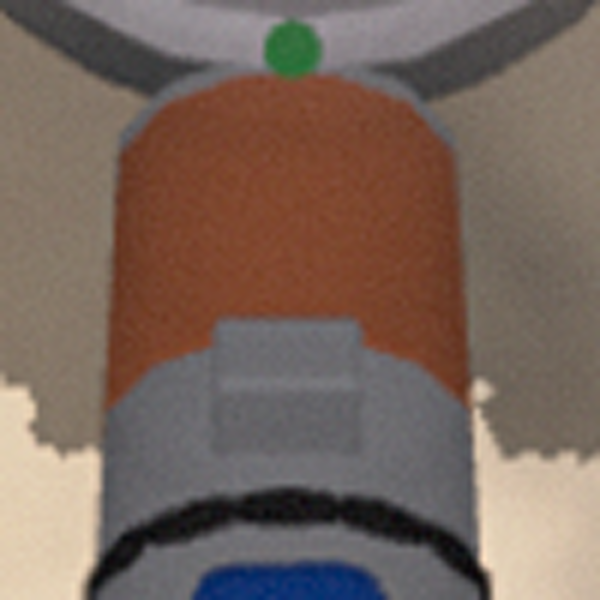

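>>> carry_out([
  [1,[0,0,-0.4],0],
  [1,[0,0.6,-0.4],0],
  [1,[0,1.2,-0.4],0],
  [1,[0,1.2,0],0],
  [1,[0,1.2,0.2],0],
  [1,[0,1.2,0.4],0],
  [1,[0,1.2,0.5],0],
  [1,[0,1.2,0.5],0],
])

```text
t: 18.47
tool_pos: [0.536, 0.1332, 0.0818]
orientation: [-1.389, -0.896, 0.887]
ft_force: [5.1, -4.3, 1.9]
grip_width: 0.0131
```

Run:
```python
from h import *
tell(); w=viewer.grab_frame("wrist")[:,:,::-1];cv2.imwrite("pics/w18.png",cv2.resize(w[165:265,270:370],None,fx=6,fy=6,interpolation=cv2.INTER_CUBIC))
```

```text
t 18.47 pos [0.536  0.1332 0.0818] x head 65.7 y axis [ 0.009 -0.004 -1.   ] F [ 5.1 -4.3  1.9] T [-1.   -1.08  0.1 ] w 0.0131
q [-0.251  0.594 -0.102  1.904  0.106  0.641  0.726]
```

View pics/w18.png

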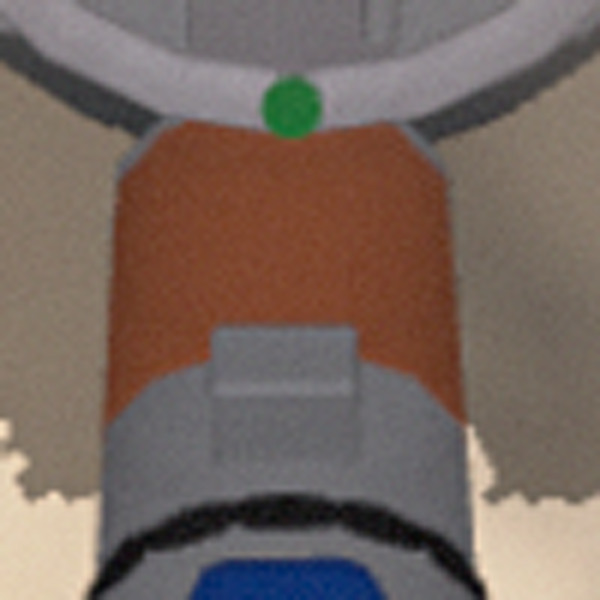

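>>> carry_out([
  [1,[0,0,0],0],
  [1,[0,0,0],0],
  [1,[0,0,0],0],
  [1,[0,0,-1],0],
  [1,[0,0,-2],0],
  [1,[0,-4,-2],0],
  [1,[0,-8,-2],0],
  [1,[0,-12,-2],0],
  [1,[0,-15,-2],0],
  [1,[0,-15,-2],0],
], newtons=55)

```text
t: 19.35
tool_pos: [0.5566, 0.1265, 0.2383]
orientation: [-1.391, -0.904, 0.879]
ft_force: [1.3, -0.4, -0.5]
grip_width: 0.0129
```

Run:
```python
from h import *
tell(); st=sensors.get_state();print(repr(st["tool_pos"]),repr(st["orientation"]));w=viewer.grab_frame("wrist")[:,:,::-1];s=viewer.grab_frame("scene")[:,:,::-1]
cv2.imwrite("pics/w19raw.png",w);cv2.imwrite("pics/s19raw.png",s);print(INFO["wrist"]["tool_from_camera"][:3,3])
cv2.imwrite("pics/w19.png",cv2.resize(w[165:265,270:370],None,fx=6,fy=6,interpolation=cv2.INTER_CUBIC))
cv2.imwrite("pics/s19.png",cv2.resize(s[160:280,290:410],None,fx=5,fy=5,interpolation=cv2.INTER_CUBIC))
```

```text
t 19.35 pos [0.5566 0.1265 0.2383] x head 65.6 y axis [ 0.018 -0.    -1.   ] F [ 1.3 -0.4 -0.5] T [ 0.08 -0.16 -0.01] w 0.0129
q [-0.21   0.396 -0.123  1.763  0.065  0.968  0.786]
array([0.55661149, 0.12648767, 0.23832864]) array([-1.39133602, -0.90432774,  0.87944753])
[-0.00043061 -0.14594504  0.07599827]
```

View pics/w19.png

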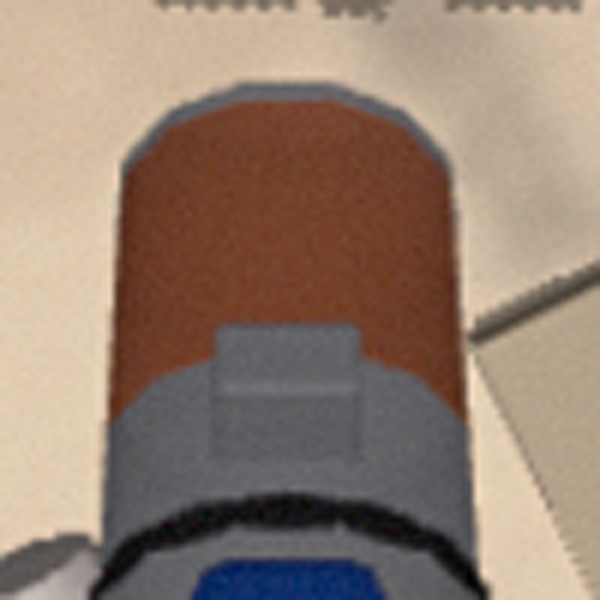

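View pics/s19.png

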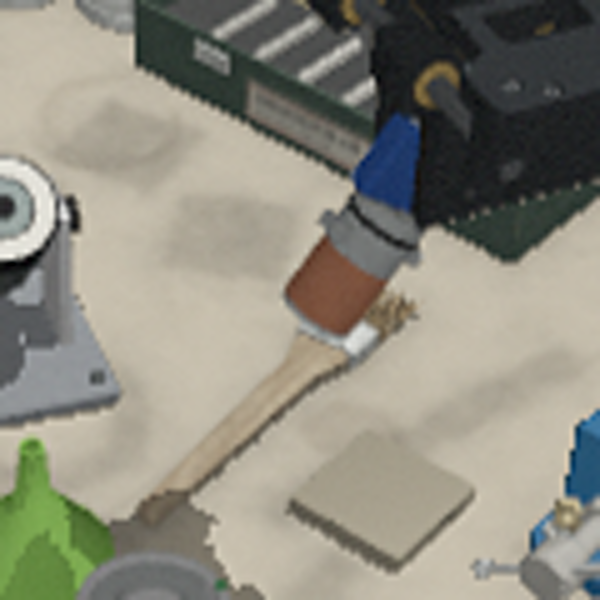

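Run:
```python
from fit import *
st=sensors.get_state()
w=lambda p:np.array(p)/6+[270,165]
W=dict(lug=w([[214,323],[360,323],[212,390],[360,390]]),endtop=165+82/6)
for use,S in(((1,0),None),((1,1),dict(left=290+285/5,bot=160+346/5))):
    s,(A,o)=runfit(st,W,S,[.6,.0717,0,0,0],use); print(np.degrees(s.x[0]),s.x.round(4),s.fun.round(2),o)
    A2=A@R.from_rotvec([s.x[4],0,0]).as_matrix();print(np.degrees(np.arccos(A2[2,2])))
im=cv2.imread("pics/w19raw.png");g=cv2.resize(im[165:265,270:370],None,fx=4,fy=4,interpolation=cv2.INTER_CUBIC)
g=draw(g,"wrist",A2,o,st,4,(270,165))
g2=cv2.resize(cv2.imread("pics/s19raw.png")[180:240,335:395],None,fx=6.67,fy=6.67,interpolation=cv2.INTER_CUBIC)
g2=draw(g2,"scene",A2,o,st,6.67,(335,180))
cv2.imwrite("pics/f19.png",np.hstack([g,g2[:400,:400]]))
```

```text
34.65325304402624 [ 6.048e-01  7.130e-02 -2.300e-03 -4.000e-04  2.500e-03] [-0.13 -0.15  0.01 -0.11 -0.15  0.06  0.28  0.11  0.07 -0.15  0.08 -0.06
 -0.38] [0.51882622 0.14072261 0.19220622]
34.05683268412144
34.71211882529409 [ 6.058e-01  7.290e-02 -3.600e-03 -6.000e-04 -1.300e-03] [-0.08 -0.09 -0.15 -0.11 -0.04  0.04  0.17  0.01  0.33 -0.88 -0.25 -0.2
 -0.04  0.2  -0.6 ] [0.51905547 0.14046277 0.19092577]
34.11498724212795
```

View pics/f19.png

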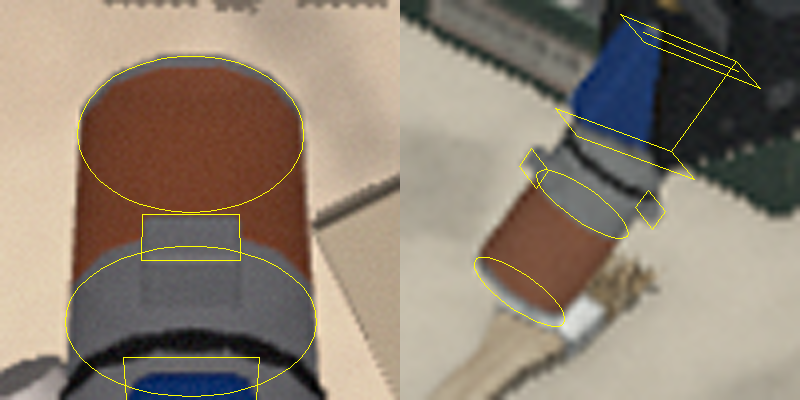

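```bash
sed -i 's/lens=np.array(.*; a=.*/lens=np.array([.5705,.358,.1]); a=np.radians(61.1)/; s/q=(.6305,.0701,-.0012,-.0002)/q=(.605,.0715,-.0025,-.0003)/' goal.py
cat >> goal.py <<'E'
def plan(back,q=(.605,.0715,-.0025,-.0003)):
    st=sensors.get_state();M=R.from_rotvec(st["orientation"])
    best=None
    for y in np.arange(-2,2,.01):
        s2=dict(st);s2["orientation"]=(M*R.from_rotvec([0,y,0])).as_rotvec();A,o=insert_world(q[0],s2,*q[1:])
        e=np.degrees(np.arccos(A[:,2]@view))
        if best is None or e<best[0]: best=(e,y,o)
    e,y,o=best
    print("yaw",round(y,3),"angle err",e.round(2),{b:(M.as_matrix().T@(focus+b/1000*view-o)*100).round(2) for b in back})
E
python3 - <<'E'
from goal import *
plan([70,50,20,0]);print(focus)
E
```

```text
yaw 1.64 angle err 0.26 {70: array([10.64, -1.47,  8.89]), 50: array([11.78,  0.17,  8.81]), 20: array([13.49,  2.63,  8.7 ]), 0: array([14.63,  4.27,  8.63])}
[0.55386804 0.32787125 0.14914912]
```

>>> carry_out([
  [1,[0,-1.5,0],0.1],
  [1,[1.5,-1.5,1.5],0.2],
  [1,[3,-1.5,3],0.3],
  [1,[4.5,-1.5,4.5],0.4],
  [1,[6,-1.5,6],0.5],
  [1,[8,-1.5,7.5],0.6],
  [1,[9.5,-1.5,8.9],0.7],
  [1,[10.6,-1.5,8.9],0.8],
  [1,[10.6,-1.5,8.9],0.9],
  [1,[10.6,-1.5,8.9],1.0],
])

```text
t: 20.28
tool_pos: [0.5145, 0.2592, 0.244]
orientation: [-1.574, -0.116, 0.108]
ft_force: [-0.2, 0.3, -1.3]
grip_width: 0.0128
```

Run:
```python
from goal import *
tell();plan([70,50])
```

```text
t 20.28 pos [0.5145 0.2592 0.244 ] x head 8.2 y axis [ 0.006 -0.005 -1.   ] F [-0.2  0.3 -1.3] T [-0.17  0.08 -0.03] w 0.0128
q [-0.573  0.402  0.031  1.739 -0.005  0.999 -0.399]
yaw 0.64 angle err 0.46 {70: array([ 0.18, -0.26, -0.02]), 50: array([0.86, 1.37, 0.91])}
```

>>> carry_out([
  [1,[0.2,-0.3,0],0.1],
  [1,[0.2,-0.3,0],0.2],
  [1,[0.2,-0.3,0],0.3],
  [1,[0.2,-0.3,0],0.4],
  [1,[0.2,-0.3,0],0.5],
  [1,[0.2,-0.3,0],0.6],
  [1,[0.2,-0.3,0],0.64],
  [1,[0.2,-0.3,0],0.64],
])

```text
t: 20.95
tool_pos: [0.5153, 0.2588, 0.2446]
orientation: [-1.543, 0.388, -0.394]
ft_force: [-0.8, -0.6, -1.4]
grip_width: 0.0126
```

Run:
```python
from goal import *
tell();plan([50,30,20,0]);report()
w=viewer.grab_frame("wrist")[:,:,::-1]
cv2.imwrite("pics/w20raw.png",w); print(INFO["wrist"]["tool_from_camera"][:3,3])
cv2.imwrite("pics/w20.png",cv2.resize(w[5:125,245:375],None,fx=5,fy=5,interpolation=cv2.INTER_CUBIC))
```

```text
t 20.95 pos [0.5153 0.2588 0.2446] x head -28.6 y axis [ 0.002 -0.008 -1.   ] F [-0.8 -0.6 -1.4] T [-0.09  0.14 -0.06] w 0.0126
q [-0.673  0.407  0.164  1.739 -0.067  1.004 -0.985]
yaw 0.0 angle err 0.7 {50: array([0.06, 1.4 , 1.26]), 30: array([0.06, 3.03, 2.42]), 20: array([0.06, 3.85, 3.  ]), 0: array([0.06, 5.48, 4.15])}
end [0.5334 0.2921 0.2042] err mm [-20.5 -35.8  55.1] angle err 0.7 tilt 34.3 az 60.98
final shift [0.06 5.48 4.15] standoff50 [0.06 1.4  1.26] standoff20 [0.06 3.85 3.  ]
[ 0.0012127  -0.14595314  0.07683957]
```

View pics/w20.png

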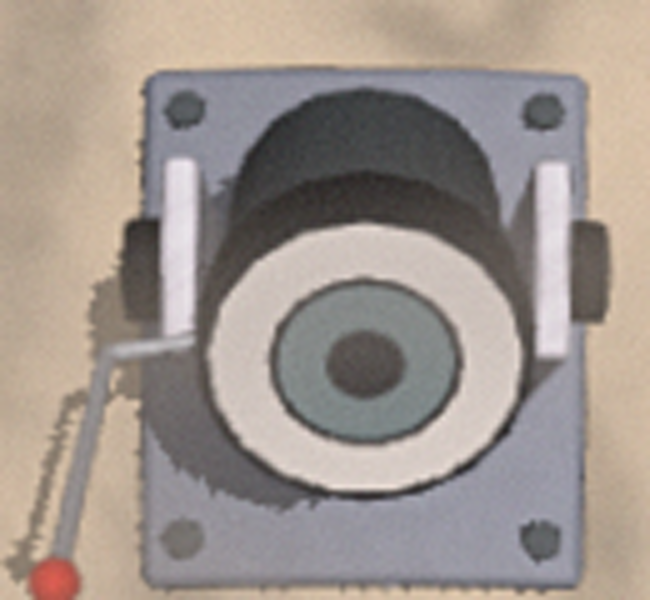

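Run:
```python
import cv2
t=cv2.imread("pics/w20raw.png")
cv2.imwrite("pics/w20c.png",cv2.resize(t[165:265,270:370],None,fx=6,fy=6,interpolation=cv2.INTER_CUBIC))
```

```text
(no output)
```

View pics/w20c.png

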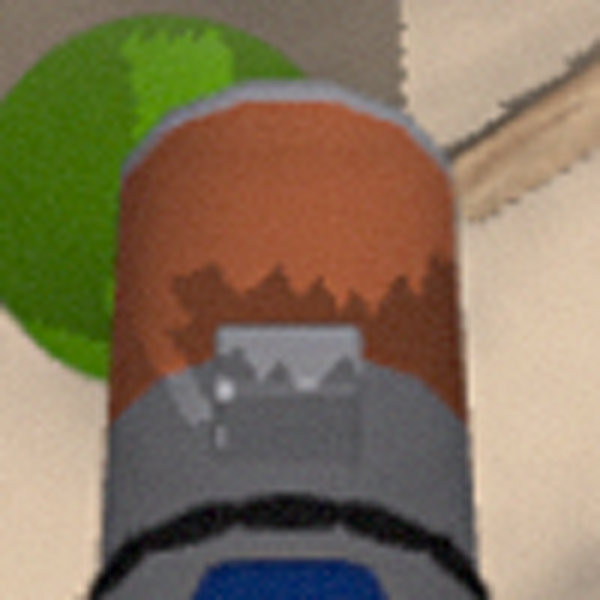

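Run:
```python
from fit import *
from cam import pts
st=sensors.get_state()
w=lambda p:np.array(p)/6+[270,165]
W=dict(lug=w([[215,324],[360,324],[213,390],[360,390]]),endtop=165+82/6)
s,(A,o)=runfit(st,W,None,[.6,.0717,0,0,0],(1,0)); print(np.degrees(s.x[0]),s.x.round(4),s.fun.round(2),o)
A2=A@R.from_rotvec([s.x[4],0,0]).as_matrix()
ob=np.array([[147,75],[585,78],[583,585],[143,583],[366,364],[55,580]])/5+[245,5]
wt=np.array([.4]*4+[1,1])[:,None]
f=least_squares(lambda q:((proj("wrist",pts(q),st)-ob)*wt).ravel(),[.57,.357,1.06,.018]);print(f.x.round(4),np.degrees(f.x[2]),f.fun.round(1))
a=f.x[2];ex=np.array([np.cos(a),np.sin(a),0]);view=-ex*np.sin(np.radians(35))+[0,0,np.cos(np.radians(35))]
lens=np.r_[f.x[:2],.1];foc=lens+.06*view
M=R.from_rotvec(st["orientation"]).as_matrix()
print("ang",np.degrees(np.arccos(A2[:,2]@view)),"shift0",(M.T@(foc-o)*100).round(2),"shift40",(M.T@(foc+.04*view-o)*100).round(2))
```

```text
34.82009200237962 [ 0.6077  0.072  -0.002   0.0013 -0.0012] [-0.23 -0.2   0.   -0.23 -0.18  0.17  0.34  0.14  0.1   0.42 -0.04  0.06
 -0.34] [0.53527776 0.29234239 0.20418795]
[0.5717 0.3575 1.0629 0.0198] 60.901933315666284 [-0.2 -0.7  0.4 -0.4  0.   0.6 -0.4  0.4  0.  -0.3  0.   0.3]
ang 0.5476845176835062 shift0 [0.04 5.48 4.05] shift40 [0.03 2.22 1.74]
```

>>> carry_out([
  [1,[0,1.1,0.9],0],
  [1,[0,2.2,1.75],0],
  [1,[0,3.0,2.3],0],
  [1,[0,3.8,2.9],0],
  [1,[0,4.6,3.5],0],
  [1,[0.05,5.1,3.8],0],
  [1,[0.05,5.5,4.1],0],
  [1,[0.05,5.5,4.1],0],
  [1,[0.05,5.5,4.1],0],
])

```text
t: 21.75
tool_pos: [0.5356, 0.2942, 0.1896]
orientation: [-1.543, 0.386, -0.392]
ft_force: [0.3, -0.3, -1.0]
grip_width: 0.0122
```

Run:
```python
from goal import *
tell();report((.607,.0717,-.0022,-.0003))
for n in("wrist","scene","top"):
    cv2.imwrite(f"pics/{n}21.png",viewer.grab_frame(n)[:,:,::-1])
s=cv2.imread("pics/scene21.png");cv2.imwrite("pics/s21.png",cv2.resize(s[140:260,240:360],None,fx=5,fy=5,interpolation=cv2.INTER_CUBIC))
```

```text
t 21.75 pos [0.5356 0.2942 0.1896] x head -28.4 y axis [ 0.002 -0.008 -1.   ] F [ 0.3 -0.3 -1. ] T [-0.08  0.14 -0.01] w 0.0122
q [-0.688  0.528  0.149  1.695 -0.084  0.928 -1.005]
end [0.5539 0.328  0.1492] err mm [-0.   0.1  0.1] angle err 0.56 tilt 34.44 az 61.1
final shift [ 0.01  0.01 -0.01] standoff50 [ 0.01 -4.07 -2.9 ] standoff20 [ 0.01 -1.63 -1.17]
```

View pics/wrist21.png

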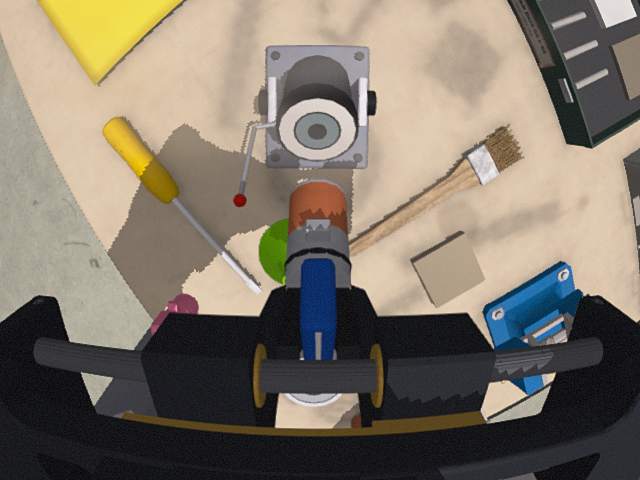

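View pics/s21.png

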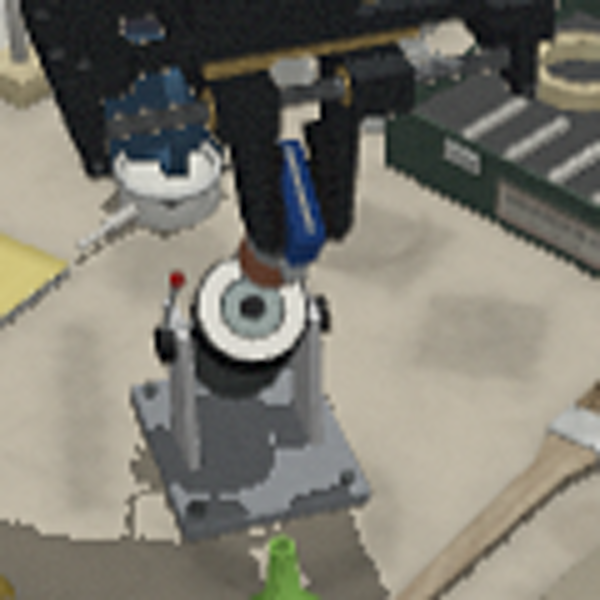

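View pics/top21.png

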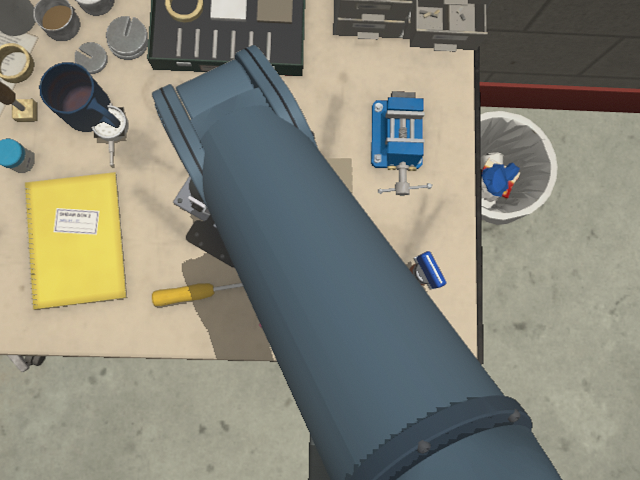

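Run:
```python
from goal import *
st=sensors.get_state()
im=cv2.imread("pics/scene21.png");g=cv2.resize(im[180:230,265:325],None,fx=10,fy=10,interpolation=cv2.INTER_CUBIC)
cv2.imwrite("pics/s21z.png",g.copy())
A,o=insert_world(.607,st,.0717,-.0022,-.0003)
# ideal pose in scene-fit frame of the stand
a=np.radians(60.96);ex2=np.array([np.cos(a),np.sin(a),0]);v=-ex2*np.sin(np.radians(35))+[0,0,np.cos(np.radians(35))]
y=np.array([-np.sin(a),np.cos(a),0]);A3=np.c_[np.cross(y,v),y,v];o3=np.array([.5686,.3545,.1])+.06*v
g=draw(g,"scene",A3,o3,st,10,(265,180))
cv2.imwrite("pics/f21.png",g)
print(proj("scene",[o3,o3+.04*y]))
```

```text
[[293.93216996 192.57527427]
 [275.29873775 196.04384062]]
```

View pics/f21.png

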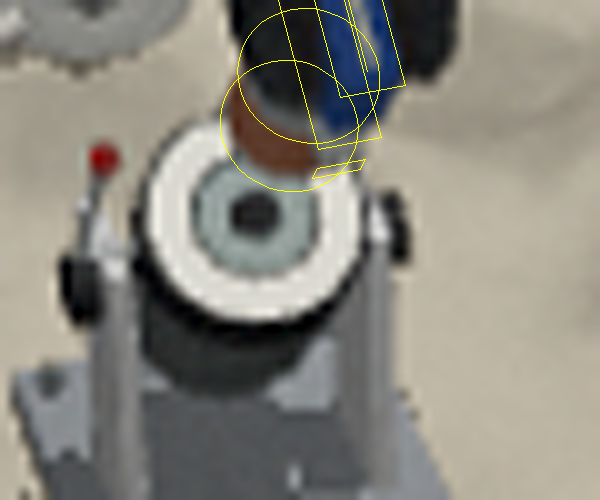

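View pics/s21z.png

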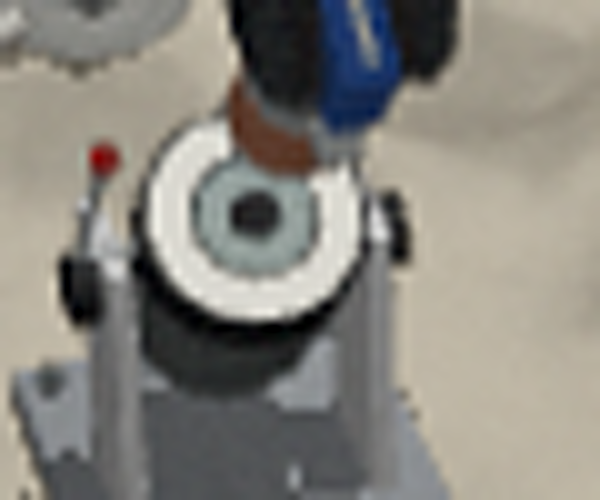

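Run:
```python
from goal import *
s=sensors.get_state();print(s["t"],abs(s["joint_vel"]).max(),s["tool_pos"],s["ft_force"],s["grip_width"]);report((.607,.0717,-.0022,-.0003))
robot.sign_off()
```

```text
21.9 0.0032685737350040623 [0.5357986  0.29410408 0.19020213] [-0.12189691 -0.3674989  -2.04276971] 0.012414556558761091
end [0.5541 0.328  0.1498] err mm [0.2 0.1 0.7] angle err 0.52 tilt 34.49 az 61.05
final shift [-0.01  0.07 -0.02] standoff50 [-0.01 -4.01 -2.91] standoff20 [-0.01 -1.57 -1.17]
the job is handed in; nothing more can be done
```

The job is handed in at t = 21.9 s, with the insert still held in front of the inspection camera. There was no contact force on it and the arm was practically still.

**What I did:** I gripped the blue bar, turned it anticlockwise to the stop at the green marks and lifted it straight out. The moves cannot tilt the tool, so I tipped the insert in the grip by pushing its stem lightly against the fixed housing, with forces up to about 8 N. I then clamped it at 55 N and moved it to the focus point.

**Last checks:**
- **Position:** by my model, the end face is within 1 mm of the focus point and about 0.5° off square. The wrist-camera and top-camera lens estimates agreed to about 1–2 mm.
- **Scene camera:** its own lens estimate was 2–3 mm off the others. Judged in its own view, the end face sits within about 2 mm of where it should be.

**What disagreed or was not checked:**
- **Start angle:** the bar began about 110° from the marks, not the 43–66° the text gives. It still turned freely until it met resistance at the marks.
- **Tilt:** my first reading missed the end's steel rim and came out about 2° low. I corrected it with a push back before presenting.
- **Wrist camera:** its stated calibration shifted by about 1.5 mm with tool heading, so I allowed for that.
- **Loose things:** I did not measure the funnel and stone at the end. Neither was touched knowingly, and neither looked moved in the pictures, though the arm hid part of the last top view.

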